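# Clear the rubbing stones off a cup-finishing bench

## Task

Pour the rubbing stones out of the blue cup into the scrap bay, then stand the emptied cup upright on the turntable, wholly on its disc. After that, take the scraper and sweep the three loose stones in front of the bay in through its open side with it, without touching them with the fingers, and leave the scraper standing on its rubber foot. All nine stones must end up inside the bay, and the three finished white mugs must stay as they stand.

Things in the scene. Friction and masses are not known exactly. Their poses are not given: they have to be found in the camera images.
- cup: blue handleless ceramic cup, open at the top, 80 mm high, outer diameter 58 mm at the foot and 67 mm at the rim, wall 4 mm, inner floor 5 mm up; about 0.16 kg; it starts upright on the bench and holds six stones, 48 mm deep. Origin: centre of its underside; z: up out of its mouth.
- cup_rim (a point): centre of the blue cup's mouth, 80 mm above its underside.
- bay: scrap bay fixed to the bench: a green three-sided fence 45 mm high and 6 mm thick round a yellow floor (level with the bench) of 190 mm (x) by 150 mm (y). Walls stand at x = -95, x = +95 and y = -75 mm (inner faces); the side at y = +75 mm is open. Origin: centre of the floor at bench height; its yaw varies. A blue crate 110 mm high is fixed to the bench behind it, farther from the robot.
- turntable: round wooden turntable, disc 250 mm across, top face 30 mm above the bench; it is locked and does not turn. Origin: centre of its underside. A finished mug stands near its edge on its +x side; its -x side is free.
- scraper: scraper block standing on its foot: black rubber foot 140 mm (x) by 26 mm (y), 26 mm high; on it an orange strip 130 by 22 mm up to 38 mm and an upright orange grip ridge 80 mm (x) by 20 mm (y) from 38 mm up to 82 mm; 0.22 kg. Origin: centre of the underside of the foot. It stands beside the bay, on its -x side.
- stone0: brown rubbing stone, block 26 x 20 x 16 mm (x, y, z), 18 g, starts in the blue cup. Origin: centre of its underside face.
- stone1: brown rubbing stone, block 26 x 20 x 16 mm (x, y, z), 18 g, starts in the blue cup. Origin: centre of its underside face.
- stone2: brown rubbing stone, block 26 x 20 x 16 mm (x, y, z), 18 g, starts in the blue cup. Origin: centre of its underside face.
- stone3: brown rubbing stone, block 26 x 20 x 16 mm (x, y, z), 18 g, starts in the blue cup. Origin: centre of its underside face.
- stone4: brown rubbing stone, block 26 x 20 x 16 mm (x, y, z), 18 g, starts in the blue cup. Origin: centre of its underside face.
- stone5: brown rubbing stone, block 26 x 20 x 16 mm (x, y, z), 18 g, starts in the blue cup. Origin: centre of its underside face.
- stray0: brown rubbing stone, block 26 x 20 x 16 mm (x, y, z), 18 g, starts loose on the bench in front of the bay's open side. Origin: centre of its underside face.
- stray1: brown rubbing stone, block 26 x 20 x 16 mm (x, y, z), 18 g, starts loose on the bench in front of the bay's open side. Origin: centre of its underside face.
- stray2: brown rubbing stone, block 26 x 20 x 16 mm (x, y, z), 18 g, starts loose on the bench in front of the bay's open side. Origin: centre of its underside face.
- mug0: finished white mug, 80 mm high, 68 mm across, handle on its +y side; to be left alone. It stands on the bench near the blue cup. Origin: centre of its underside.
- mug1: finished white mug, 80 mm high, 68 mm across, handle on its +y side; to be left alone. It stands on the bench near the blue cup. Origin: centre of its underside.
- mug2: finished white mug, 80 mm high, 68 mm across, handle on its +y side; to be left alone. It stands on the turntable. Origin: centre of its underside.
Not all that is in view belongs to the job. Of the things that look like the scraper, take the one that is farthest from the robot's base at the start.

How it is judged:
By the outcome, as a careful person would: the job done as asked, in the order asked, and still so for the second after the job is handed in, with the robot touching nothing.
It also fails if it takes over 72 s, if anything falls off the work surface, if the arm or the gripper's body presses on something with over 40 N, if the wrist force passes 120 N, or if a joint passes its speed limit or range.

## Robot

A 6-joint arm with a two-finger parallel gripper is mounted at the origin on the work surface. World frame = base frame: x ahead of the robot, y to its left, z up, the work surface at z = 0. Lengths are in mm, angles in rad, forces in N, time in s.
With the tool pointing down it reaches from about 275 to 975 mm from the base axis. Payload 8.4 kg.
Tool frame: the origin (TCP) lies at the very end of the fingers, on their centre line; the grasp point (between the pads) lies 19 mm behind it; x points along the fingers, z is the direction in which the jaws open and shut, and the axes are right-handed (so a half turn about x gives the same grasp; the last joint's range is limited). The gripper opens to 92 mm and grips with 3 to 60 N. Pads are 20 mm wide; open, the fingers measure 128 mm over their backs; the gripper's body (75 mm by 189 mm) begins 69 mm behind the grasp point.
Start: joints at [-1.122, 0.353, 1.633, -0, 1.155, -0.002], TCP at [272.302, -562.565, 214.583] pointing down, gripper open.
Joint ranges: [-2.63, 2.63], [-0.92, 2.1], [0.06, 2.66], [-1.3, 4.44], [0, 2.69], [-3.02, 3.02]. Speed limits (rad/s): [2.22, 2.22, 2.79, 3.14, 3.14, 3.14].

## Interface

Orientations are given as a unit quaternion [x, y, z, w].
In Python, from workcell import get_state, capture, sign_off gives the robot as it stands.
- The arm moves only by the tool drive_tool, never from a script. Its argument "moves" is text: rows parted by semicolons, each of 7 numbers parted by spaces: the shift along the tool's x, y, z in m, then the turn, a rotation vector about the tool's x, y, z in degrees, then the opening, from -1 (shut) to 1 (fully open). A call has exactly 8 rows; each row shifts and turns the commanded pose from where the row before left it, along the tool's axes as they then stand; what a row does not reach is not made up. A row lasts 1/10 s, in which the tool goes at most 50 mm and 8.59 degrees, less where a joint would pass 70% of its speed; a pose out of reach is approached as far as the arm can. A call is refused whole if a number of a shift passes 0.05 or a number of a turn 8.59, either way. A call with a gripper value outside its range is refused whole. The fingers move at their own pace and stop on an object; the grip force is fixed at half the most. Time passes only in rows, so rows that do not move let the fingers close, or fill a call up. It gives the time, the measured TCP pose, the force and the opening at its end, in the units of the state.
- get_state(): the state, without advancing time (a new reading comes with each control period).
- capture(name): name is "scene" or "top" or "wrist"; returns a dict with "pixels" (420x560x3 uint8, red, green, blue), "fx", "fy", "cx", "cy" (pixels), "rvec" (rotation vector, rad) and "tvec" (3), from world to camera coordinates, as OpenCV has them; the wrist camera has in their place "mount" (4x4, takes a point from camera to tool coordinates, whose origin is the TCP and whose axes are the tool frame's). Camera axes: x right, y down, z forward; pixel columns grow to the right and rows downward; lengths in mm; the calibration is good to about 2 mm. A picture is of the moment at which its call begins: read the wrist's pose just before it. There is no depth.
- sign_off(): hands the job in, once; it reports no verdict.
The state is a dict: "t": time; "joint_pos": joint angles; "dq": joint speeds; "joint_torque": joint torques, N m; "eef_pos": TCP position; "eef_rot": TCP orientation; "ft_force": force on the tool from outside, world axes, zero at the start; "torque": the same for the moment, N m; "opening": finger opening in mm.
Only numpy, scipy, OpenCV 4.12 (cv2) and the standard library are available. Lean on these libraries where they do the work, as an engineer would, in place of code of your own. Each camera call takes 0.05 s, during which the arm holds its last target.

## Working session

There is one attempt and no reset: what is moved stays moved. The work goes in short steps, Python scripts to look and compute and a tool call to move; the robot and the scene stay as the last step left them, time stands still between calls to the robot, and variables do not carry over. Pictures are saved under pics/ and viewed, and the job is handed in when it is done.

Besides the shell and the picture viewer there is one more tool, called after ">>>" as name(argument=value, ...) on one line, values as JSON. drive_tool: Moves the arm, as the interface text tells. Its arguments: {"type":"object","properties":{"moves":{"type":"string"}},"required":["moves"]}

```bash
mkdir -p pics; ls
cat > h.py <<'E'
import numpy as np, cv2
from scipy.spatial.transform import Rotation as R
from workcell import get_state, capture, sign_off
def save(n,name,crop=None,k=1):
    c=capture(n); im=c["pixels"][:,:,::-1]
    np.save(f"pics/{name}.npy",c["pixels"])
    import pickle; pickle.dump(c,open(f"pics/{name}.pkl","wb"))
    cv2.imwrite(f"pics/{name}.png",im); return c
def load(name):
    import pickle; return pickle.load(open(f"pics/{name}.pkl","rb"))
def crop(name,out,x0,y0,x1,y1,k):
    im=cv2.imread(f"pics/{name}.png")[y0:y1,x0:x1]
    cv2.imwrite(f"pics/{out}.png",cv2.resize(im,None,fx=k,fy=k,interpolation=cv2.INTER_CUBIC))
def Kmat(c): return np.array([[c["fx"],0,c["cx"]],[0,c["fy"],c["cy"]],[0,0,1]])
def unproj(c,u,v,z):
    Rm=cv2.Rodrigues(np.array(c["rvec"],float))[0]; t=np.array(c["tvec"],float).ravel()
    d=Rm.T@np.array([(u-c["cx"])/c["fx"],(v-c["cy"])/c["fy"],1]); o=-Rm.T@t
    return o+d*(z-o[2])/d[2]
def proj(c,p):
    return cv2.projectPoints(np.array(p,float).reshape(-1,1,3),np.array(c["rvec"],float),np.array(c["tvec"],float),Kmat(c),None)[0].reshape(-1,2)
E
python3 - <<'E'
from h import *
s=get_state(); print({k:np.round(v,3) for k,v in s.items()})
for n in("scene","top","wrist"):
    c=save(n,n+"0"); print(n,{k:np.round(v,3) for k,v in c.items() if k!="pixels"})
E
```

```text
pics
{'t': np.float64(0.0), 'joint_pos': array([-1.122,  0.354,  1.634,  0.   ,  1.155, -0.002]), 'dq': array([ 0.002,  0.001,  0.   , -0.002,  0.001,  0.001]), 'joint_torque': array([ 1.0000e-03, -5.9385e+01, -3.3421e+01,  7.0000e-02,  2.3000e-02,
       -0.0000e+00]), 'eef_pos': array([ 272.088, -562.123,  213.871]), 'eef_rot': array([ 0.376,  0.6  , -0.375,  0.599]), 'ft_force': array([0.13 , 0.781, 1.541]), 'torque': array([-0.008,  0.023,  0.025]), 'opening': np.float64(91.89)}
scene {'fx': np.float64(460.509), 'fy': np.float64(460.509), 'cx': np.float64(276.034), 'cy': np.float64(209.373), 'rvec': array([ 1.86 ,  1.497, -0.673]), 'tvec': array([-179.359, -241.802, 1470.084])}
top {'fx': np.float64(467.056), 'fy': np.float64(467.056), 'cx': np.float64(285.837), 'cy': np.float64(209.363), 'rvec': array([ 2.105, -2.167,  0.134]), 'tvec': array([ 118.499,  509.761, 1120.827])}
wrist {'fx': np.float64(305.873), 'fy': np.float64(305.873), 'cx': np.float64(278.322), 'cy': np.float64(210.388), 'mount': array([[ 1.00000e-03, -2.66000e-01,  9.64000e-01, -1.70226e+02],
       [ 0.00000e+00, -9.64000e-01, -2.66000e-01,  7.54600e+01],
       [ 1.00000e+00,  1.00000e-03, -1.00000e-03, -4.77000e-01],
       [ 0.00000e+00,  0.00000e+00,  0.00000e+00,  1.00000e+00]])}
```

```bash
ls -la pics
```

```text
total 5052
drwxr-xr-x 2 agent agent   4096 Dec  6 08:07 .
drwxr-xr-x 3 agent agent   4096 Dec  6 08:07 ..
-rw-r--r-- 1 agent agent 705728 Dec  6 08:07 scene0.npy
-rw-r--r-- 1 agent agent 705993 Dec  6 08:07 scene0.pkl
-rw-r--r-- 1 agent agent 316978 Dec  6 08:07 scene0.png
-rw-r--r-- 1 agent agent 705728 Dec  6 08:07 top0.npy
-rw-r--r-- 1 agent agent 705993 Dec  6 08:07 top0.pkl
-rw-r--r-- 1 agent agent 320635 Dec  6 08:07 top0.png
-rw-r--r-- 1 agent agent 705728 Dec  6 08:07 wrist0.npy
-rw-r--r-- 1 agent agent 706039 Dec  6 08:07 wrist0.pkl
-rw-r--r-- 1 agent agent 269644 Dec  6 08:07 wrist0.png
```

View pics/scene0.png

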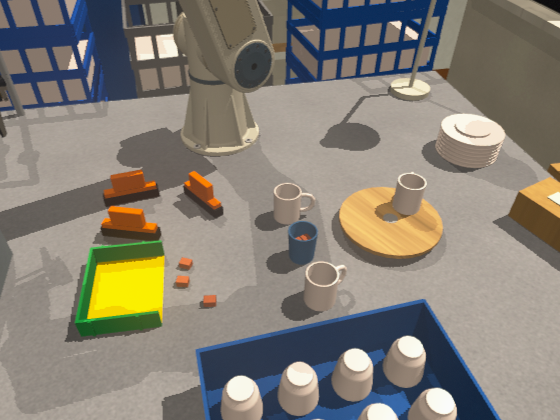

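View pics/top0.png

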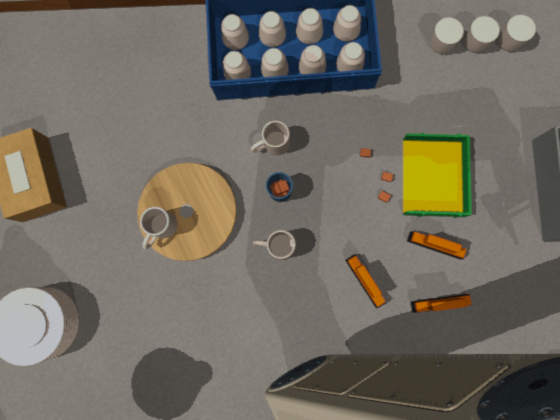

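View pics/wrist0.png

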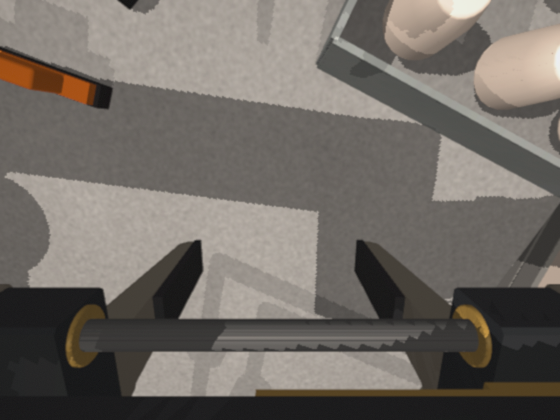

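Run:
```python
from h import *
crop("top0","t_bay",340,110,500,230,5)
crop("top0","t_scr",340,220,490,320,5)
crop("top0","t_cup",130,110,310,270,4)
c=load("top0")
for n,u,v,z in [("base?",0,0,0),("scrA",437,244,82),("scrB",366,281,82),("scrC",443,303,82),("cup",279,186,80),("mug0",280,244,80),("mug1",274,137,80),("mug2",155,222,110),("tt",187,211,30)]:
    p=unproj(c,u,v,z); print(n,p.round(0),np.hypot(*p[:2]).round(0))
```

```text
base? [1133.  885.    0.] 1438.0
scrA [ 414. -249.   82.] 483.0
scrB [332. -79.  82.] 342.0
scrC [ 278. -253.   82.] 376.0
cup [564. 118.  80.] 576.0
mug0 [424. 119.  80.] 441.0
mug1 [687. 127.  80.] 699.0
mug2 [482. 408. 110.] 632.0
tt [518. 352.  30.] 626.0
```

View pics/t_bay.png

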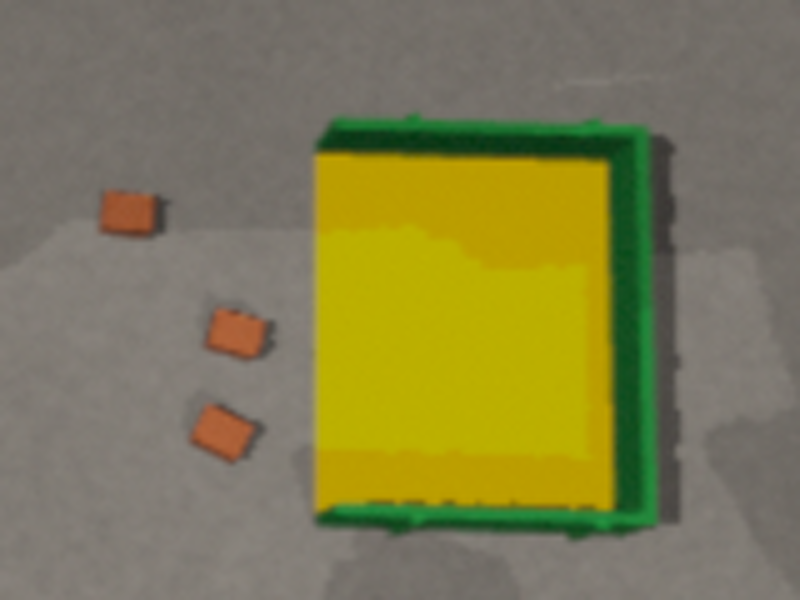

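View pics/t_scr.png

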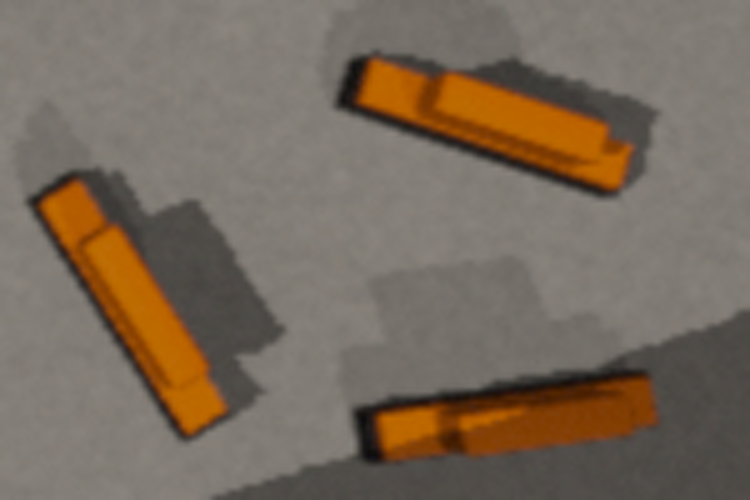

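View pics/t_cup.png

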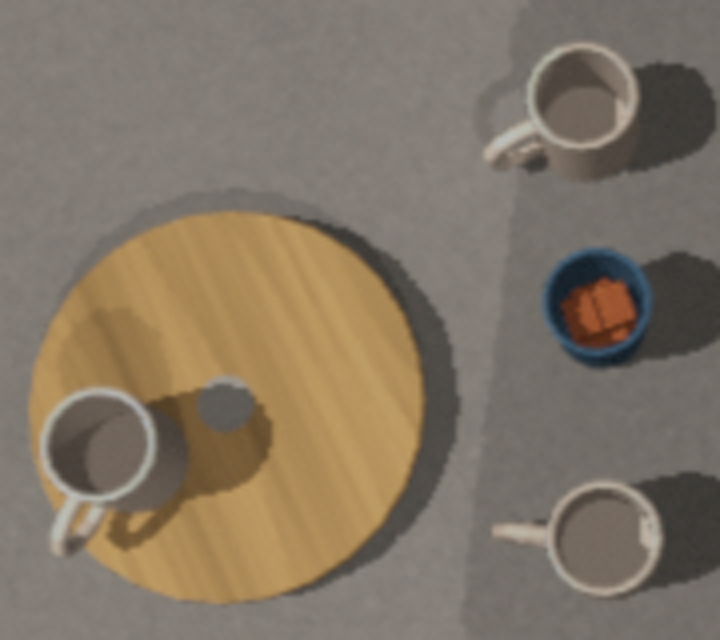

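Run:
```python
from h import *
c=load("top0")
def q(n,u,v,z,x0,y0,k):
    p=unproj(c,u/k+x0-0.4*(1-1/k)*0,v/k+y0,z); print(n,p.round(1))
    return p
a=q("far-open floor",317,153,0,340,110,5)
b=q("far-back floor",610,158,0,340,110,5)
q("near-open wall top outer",318,526,45,340,110,5)
q("near-back top outer",655,524,45,340,110,5)
q("far-back top outer",648,126,45,340,110,5)
q("far open top outer",335,119,45,340,110,5)
for n,u,v in [("s0",128,212),("s1",236,332),("s2",222,432)]: q(n,u,v,16,340,110,5)
# scraper A ridge corners top z=82
for u,v in [(443,72),(615,125),(604,160),(432,108)]: q("ridge",u,v,82,340,220,5)
for u,v in [(372,57),(352,107),(615,193),(633,142)]: q("strip38",u,v,38,340,220,5)
for n,u,v,z in [("cup rim L",543,304,80),("cup rim R",652,304,80),("rim T",597,249,80),("rimB",597,364,80),("mug0 c",605,538,80),("mug1 c",583,97,80),("mug2",99,445,110),("ttL",29,400,30),("ttR",424,400,30),("ttT",226,210,30),("ttB",226,604,30),("handle mug0",494,530,50),("mug0 near T",605,482,80),("mug1 handle",487,155,50)]: q(n,u,v,z,130,110,4)
```

```text
far-open floor [ 690.4 -207.     0. ]
far-back floor [ 682.5 -358.1    0. ]
near-open wall top outer [ 488.7 -184.5   45. ]
near-back top outer [ 484.7 -348.2   45. ]
far-back top outer [ 685.5 -361.7   45. ]
far open top outer [ 694.5 -206.2   45. ]
s0 [ 657.8 -104.7   16. ]
s1 [ 593.1 -156.1   16. ]
s2 [ 541.8 -146.1   16. ]
ridge [ 436.7 -231.4   82. ]
ridge [ 409.5 -309.6   82. ]
ridge [ 393.3 -303.2   82. ]
ridge [ 420.  -225.1   82. ]
strip38 [ 448.8 -209.9   38. ]
strip38 [ 424.6 -198.5   38. ]
strip38 [ 379.2 -322.5   38. ]
strip38 [ 403.6 -333.2   38. ]
cup rim L [565.3 149.7  80. ]
cup rim R [563.2  84.   80. ]
rim T [598.2 116.3  80. ]
rimB [527.6 118.1  80. ]
mug0 c [423.2 116.   80. ]
mug1 c [693.7 122.5  80. ]
mug2 [483.8 409.  110. ]
ttL [524.2 478.1  30. ]
ttR [516.5 228.8  30. ]
ttT [642.9 353.9  30. ]
ttB [392.8 353.   30. ]
handle mug0 [432.2 184.4  50. ]
mug0 near T [456.4 115.1  80. ]
mug1 handle [667.6 184.7  50. ]
```

Run:
```python
from h import *
s=get_state(); M=R.from_quat(s["eef_rot"]).as_matrix(); print(M.round(3)); 
az=np.arctan2(-562,272); print(np.degrees(az))
c=load("top0")
for u,v in [(533,133),(545,240)]: print(unproj(c,u,v,110).round(0), unproj(c,u,v,0).round(0))
for u,v in [(210,85),(215,98)]: print(unproj(c,u,v,110).round(0), unproj(c,u,v,0).round(0))
crop("scene0","s_l",0,150,240,350,3)
```

```text
[[-0.     0.9    0.436]
 [ 0.001  0.436 -0.9  ]
 [-1.    -0.    -0.001]]
-64.17367868162434
[ 666. -485.  110.] [ 699. -543.    0.]
[ 414. -486.  110.] [ 421. -544.    0.]
[814. 278. 110.] [862. 298.   0.]
[780. 266. 110.] [825. 285.   0.]
```

View pics/s_l.png

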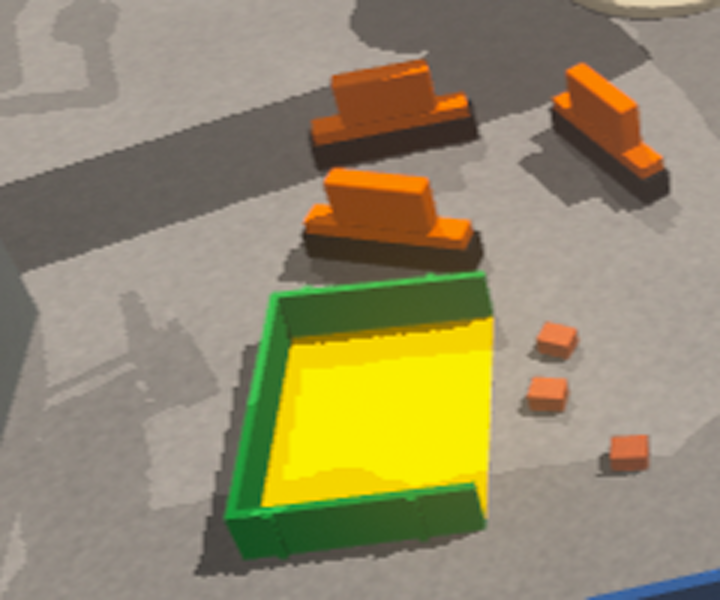

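```bash
cat >> h.py <<'E'
import json,os
def log():
    s=get_state(); d=[list(map(float,s["joint_pos"])),list(map(float,s["eef_pos"])),list(map(float,s["eef_rot"]))]
    L=json.load(open("log.json")) if os.path.exists("log.json") else []
    if not L or np.abs(np.array(L[-1][0])-d[0]).max()>.01: L.append(d); json.dump(L,open("log.json","w"))
    return s
def tool(az,down,roll=0):
    """tool matrix: x at azimuth az deg, pitched 'down' deg below horizontal, camera(y) up; roll about tool x deg"""
    a,e=np.radians(az),np.radians(down)
    x=np.array([np.cos(a)*np.cos(e),np.sin(a)*np.cos(e),-np.sin(e)])
    z=np.array([np.sin(a),-np.cos(a),0]) ; y=np.cross(z,x)
    return np.stack([x,y,z],1)@R.from_euler("x",roll,degrees=True).as_matrix()
def rows(p0,M0,p1,M1,n,g,vmax=None):
    rv=R.from_matrix(M0.T@M1).as_rotvec()/n; M=M0.copy(); p=np.array(p0,float); out=[]
    for i in range(n):
        d=M.T@((np.array(p1)-p)/(n-i))/1000
        d=np.round(d,4); r=np.round(np.degrees(rv),2)
        out.append(" ".join(f"{v:g}" for v in list(d)+list(r)+[g]))
        p=p+M@d*1000; M=M@R.from_rotvec(r,degrees=True).as_matrix()
    print(f"rot {np.degrees(np.linalg.norm(rv)):.2f}/row, lin {np.linalg.norm(np.array(p1)-p0)/n:.1f}/row")
    for k in range(0,n,8): print("; ".join(out[k:k+8]))
    return p,M
def go(p1,M1,n,g):
    s=log(); return rows(s["eef_pos"],R.from_quat(s["eef_rot"]).as_matrix(),p1,M1,n,g)
E
python3 - <<'E'
from h import *
go([430,-250,300],tool(90,60),16,1)
E
```

```text
rot 4.38/row, lin 22.5/row
-0.0054 0.0174 -0.0133 -3.92 1.05 1.67 1; -0.0046 0.0184 -0.0121 -3.92 1.05 1.67 1; -0.0038 0.0193 -0.0109 -3.92 1.05 1.67 1; -0.0031 0.0201 -0.0096 -3.92 1.05 1.67 1; -0.0023 0.0208 -0.0083 -3.92 1.05 1.67 1; -0.0016 0.0214 -0.0069 -3.92 1.05 1.67 1; -0.0008 0.0218 -0.0054 -3.92 1.05 1.67 1; -0.0001 0.0222 -0.0039 -3.92 1.05 1.67 1
0.0006 0.0224 -0.0024 -3.92 1.05 1.67 1; 0.0013 0.0225 -0.0009 -3.92 1.05 1.67 1; 0.002 0.0224 0.0007 -3.92 1.05 1.67 1; 0.0026 0.0223 0.0023 -3.92 1.05 1.67 1; 0.0032 0.0219 0.0039 -3.92 1.05 1.67 1; 0.0037 0.0215 0.0054 -3.92 1.05 1.67 1; 0.0042 0.021 0.0069 -3.92 1.05 1.67 1; 0.0046 0.0204 0.0085 -3.92 1.05 1.67 1
```

>>> drive_tool(moves="-0.005 0.017 -0.013 -4 1 1.7 1; -0.005 0.018 -0.012 -4 1 1.7 1; -0.004 0.019 -0.011 -4 1 1.7 1; -0.003 0.02 -0.01 -4 1 1.7 1; -0.002 0.021 -0.008 -4 1 1.7 1; -0.002 0.021 -0.007 -4 1 1.7 1; -0.001 0.022 -0.005 -4 1 1.7 1; 0 0.022 -0.004 -4 1 1.7 1")

```text
t: 0.95
eef_pos: [349.7, -406.3, 257.8]
eef_rot: [0.288, 0.671, -0.096, 0.676]
ft_force: [0.6, 0.5, -0.5]
opening: 92.1
```

```bash
python3 -c "
from h import *
s=log();print(s['joint_pos'].round(3),s['eef_pos'].round(1))"
```

```text
[-1.002  0.276  1.672  0.213  1.375 -0.508] [ 349.7 -406.3  257.8]
```

>>> drive_tool(moves="0.001 0.022 -0.002 -4 1 1.7 1; 0.001 0.022 -0.001 -4 1 1.7 1; 0.002 0.022 0.001 -4 1 1.7 1; 0.003 0.022 0.002 -4 1 1.7 1; 0.003 0.022 0.004 -4 1 1.7 1; 0.004 0.021 0.005 -4 1 1.7 1; 0.004 0.021 0.007 -4 1 1.7 1; 0.005 0.02 0.008 -4 1 1.7 1")

```text
t: 1.75
eef_pos: [424.7, -250.9, 299.8]
eef_rot: [0.173, 0.678, 0.192, 0.688]
ft_force: [0.1, -0.1, 0.8]
opening: 92.1
```

```bash
cat >> h.py <<'E'
def fk(q,P):
    a1,d1,L2,L3,L6,e3=P
    Rz=lambda t:R.from_euler("z",t); Ry=lambda t:R.from_euler("y",t)
    A=Rz(q[0]); B=A*Ry(q[1]); C=B*Ry(q[2]); D=C*Rz(q[3])*Ry(q[4])*Rz(q[5])
    M=D.as_matrix()@np.array([[0,0,-1],[0,1,0],[1,0,0.]])
    p=A.apply([a1,0,d1])+B.apply([0,0,L2])+C.apply([e3,0,L3])+M[:,0]*L6
    return p,M
E
python3 - <<'E'
from h import *
s=log();print(s['joint_pos'].round(3),s['eef_pos'].round(1))
L=json.load(open("log.json"))
for q,p,r in L:
    M=fk(q,[0]*6)[1]; print(np.degrees(R.from_matrix(M.T@R.from_quat(r).as_matrix()).magnitude()))
from scipy.optimize import least_squares
f=lambda P:np.concatenate([fk(q,P)[0]-p for q,p,r in L])
o=least_squares(f,[50,400,425,425,250,0]); print(o.x.round(1),np.abs(o.fun).max(), np.linalg.svd(o.jac)[1])
E
```

```text
[-0.798  0.286  1.642  0.362  1.598 -0.886] [ 424.7 -250.9  299.8]
2.5993463648708835e-14
3.623844948610873e-14
5.375052521195733e-14
[ 12.1 330.1 579.3 496.5 364.4 103. ] 1.3469459795356329 [3.43251495 2.45373015 0.44110805 0.03716459 0.02995808 0.01394334]
```

Run:
```python
from h import *
M=tool(90,20); gp=np.array([564,118,48]); p=gp-110*M[:,0]
print(p)
go(p,M,16,1)
```

```text
[564.          14.63381171  85.62221577]
rot 2.50/row, lin 23.0/row
0.0199 0.0074 0.0088 0.11 -0.01 2.5 1; 0.0203 0.0066 0.0088 0.11 -0.01 2.5 1; 0.0205 0.0057 0.0087 0.11 -0.01 2.5 1; 0.0208 0.0048 0.0087 0.11 -0.01 2.5 1; 0.0209 0.0039 0.0087 0.11 -0.01 2.5 1; 0.0211 0.003 0.0087 0.11 -0.01 2.5 1; 0.0212 0.0021 0.0087 0.11 -0.01 2.5 1; 0.0213 0.0012 0.0087 0.11 -0.01 2.5 1
0.0213 0.0003 0.0087 0.11 -0.01 2.5 1; 0.0213 -0.0006 0.0087 0.11 -0.01 2.5 1; 0.0213 -0.0015 0.0087 0.11 -0.01 2.5 1; 0.0212 -0.0024 0.0087 0.11 -0.01 2.5 1; 0.0211 -0.0033 0.0087 0.11 -0.01 2.5 1; 0.0209 -0.0042 0.0087 0.11 -0.01 2.5 1; 0.0207 -0.0052 0.0087 0.11 -0.01 2.5 1; 0.0205 -0.006 0.0087 0.11 -0.01 2.5 1
```

>>> drive_tool(moves="0.02 0.0075 0.009 0 0 2.5 1; 0.02 0.0065 0.009 0 0 2.5 1; 0.0205 0.0055 0.009 0 0 2.5 1; 0.021 0.005 0.009 0 0 2.5 1; 0.021 0.004 0.009 0 0 2.5 1; 0.021 0.003 0.009 0 0 2.5 1; 0.021 0.002 0.009 0 0 2.5 1; 0.021 0.001 0.009 0 0 2.5 1")

```text
t: 2.55
eef_pos: [496.4, -118.8, 192.1]
eef_rot: [0.29, 0.637, 0.308, 0.644]
ft_force: [-0.2, -0.4, -0.1]
opening: 91.8
```

Run:
```python
from h import *
s=log();print(s['joint_pos'].round(3),s['eef_pos'].round(1))
M=tool(90,20); gp=np.array([564,118,48]); p=gp-110*M[:,0]
go(p,M,8,1)
```

```text
[-0.673  0.535  1.724  0.642  1.531 -0.949] [ 496.4 -118.8  192.1]
rot 2.51/row, lin 23.0/row
0.0213 0.0003 0.0085 0.19 -0.05 2.5 1; 0.0213 -0.0006 0.0085 0.19 -0.05 2.5 1; 0.0213 -0.0015 0.0084 0.19 -0.05 2.5 1; 0.0212 -0.0024 0.0084 0.19 -0.05 2.5 1; 0.0211 -0.0033 0.0084 0.19 -0.05 2.5 1; 0.0209 -0.0042 0.0085 0.19 -0.05 2.5 1; 0.0208 -0.005 0.0084 0.19 -0.05 2.5 1; 0.0205 -0.006 0.0085 0.19 -0.05 2.5 1
```

>>> drive_tool(moves="0.0213 0 0.0085 0.2 0 2.5 1; 0.0213 -0.0005 0.0085 0.2 0 2.5 1; 0.0213 -0.0015 0.0085 0.2 0 2.5 1; 0.0212 -0.0025 0.0085 0.2 0 2.5 1; 0.021 -0.0035 0.0085 0.2 0 2.5 1; 0.021 -0.004 0.0085 0.2 0 2.5 1; 0.021 -0.005 0.0085 0.2 0 2.5 1; 0.0205 -0.006 0.0085 0.2 0 2.5 1")

```text
t: 3.35
eef_pos: [564.0, 14.5, 84.8]
eef_rot: [0.405, 0.582, 0.406, 0.577]
ft_force: [-0.8, -0.3, -0.3]
opening: 91.7
```

Run:
```python
from h import *
s=log();print(s['joint_pos'].round(3),s['eef_pos'].round(1))
from scipy.optimize import least_squares
L=json.load(open("log.json"))
f=lambda P:np.concatenate([fk(q,P)[0]-p for q,p,r in L])
o=least_squares(f,[50,400,425,425,250,0]); print(o.x.round(1),np.abs(o.fun).max(), np.linalg.svd(o.jac)[1])
save("wrist","w1"); save("top","t1")
```

```text
[-0.521  0.878  1.7    0.948  1.534 -1.086] [564.   14.5  84.8]
[ -1.1 294.9 562.1 494.7 361.7  50.8] 1.19229305039255 [4.31885077 3.13973165 1.0803916  0.42616539 0.37315291 0.03873777]
```

View pics/w1.png

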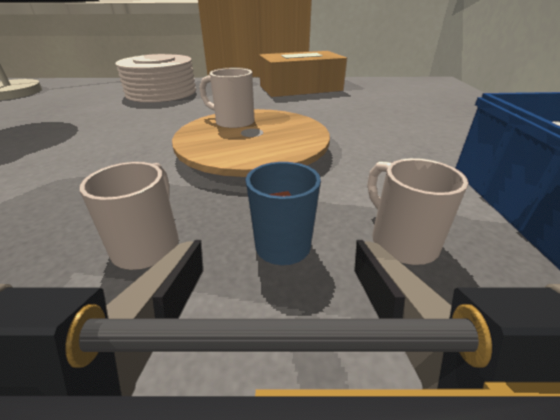

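View pics/t1.png

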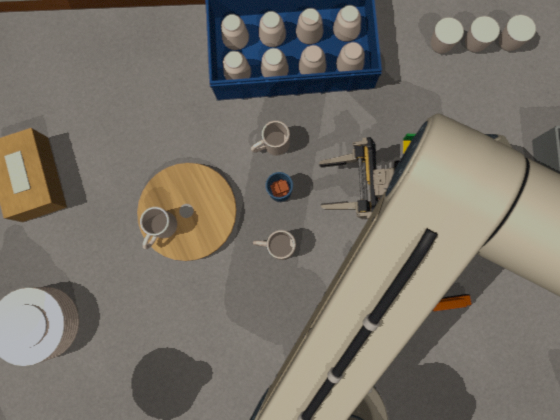

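>>> drive_tool(moves="0.018 0 0.001 0 0 0 1; 0.02 0 0.001 0 0 0 1; 0.02 0 0.001 0 0 0 1; 0.02 0 0 0 0 0 1; 0.02 0 0 0 0 0 1; 0.018 0 0 0 0 0 1; 0.013 0 0 0 0 0 1; 0 0 0 0 0 0 1")

```text
t: 4.25
eef_pos: [565.0, 137.0, 40.7]
eef_rot: [0.404, 0.582, 0.406, 0.577]
ft_force: [1.2, -0.7, -0.5]
opening: 91.5
```

Run:
```python
from h import *
log(); save("wrist","w2"); save("top","t2"); crop("t2","t2c",220,110,400,250,4)
```

```text
(no output)
```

View pics/w2.png

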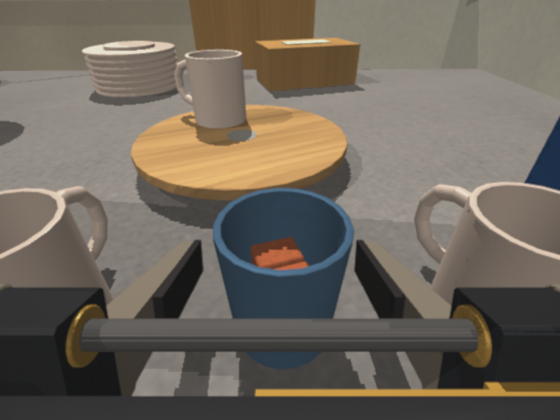

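View pics/t2c.png

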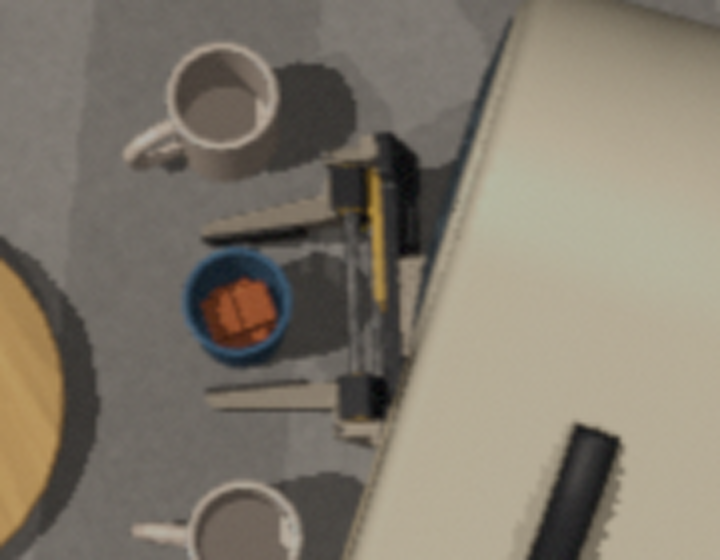

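>>> drive_tool(moves="0 0 0.002 0 0 0 1; 0 0 0 0 0 0 -1; 0 0 0 0 0 0 -1; 0 0 0 0 0 0 -1; 0 0 0 0 0 0 -1; 0 0 0 0 0 0 -1; 0 0 0 0 0 0 -1; 0 0 0 0 0 0 -1")

```text
t: 5.15
eef_pos: [567.9, 135.0, 41.4]
eef_rot: [0.404, 0.582, 0.406, 0.578]
ft_force: [0.1, -3.2, 2.5]
opening: 63.9
```

>>> drive_tool(moves="-0.003 0.008 0 0 0 0 -1; -0.005 0.014 0 0 0 0 -1; -0.006 0.017 0 0 0 0 -1; -0.006 0.017 0 0 0 0 -1; -0.006 0.017 0 0 0 0 -1; -0.006 0.017 0 0 0 0 -1; -0.006 0.017 0 0 0 0 -1; -0.004 0.01 0 0 0 0 -1")

```text
t: 5.95
eef_pos: [568.5, 136.0, 167.6]
eef_rot: [0.404, 0.581, 0.406, 0.578]
ft_force: [0.9, 0.6, -2.0]
opening: 63.8
```

```bash
cat >> h.py <<'E'
from scipy.optimize import least_squares
LO=np.array([-2.63,-.92,.06,-1.3,0,-3.02]);HI=np.array([2.63,2.1,2.66,4.44,2.69,3.02])
def fit():
    L=json.load(open("log.json"))
    f=lambda P:np.concatenate([fk(q,P)[0]-p for q,p,r in L])
    o=least_squares(f,[0,300,550,500,350,50]); return o.x,np.abs(o.fun).max()
def ik(p,M,q0,P):
    f=lambda q:np.concatenate([(fk(q,P)[0]-p)/100,R.from_matrix(fk(q,P)[1].T@M).as_rotvec()])
    o=least_squares(f,np.clip(q0,LO+1e-3,HI-1e-3),bounds=(LO,HI)); return o.x,np.abs(o.fun).max()
E
python3 - <<'E'
from h import *
s=log();print(s['joint_pos'].round(3),s['eef_pos'].round(1))
P,e=fit();print(P.round(1),e)
q=s['joint_pos']
for az in (53,40,90,0):
  for roll in (0,45,90,135,160):
    for down in (20,0):
      M=tool(az,down,roll); p=np.array([585,-265,150])+19*M[:,0]
      qq,er=ik(p,M,q,P); print(az,roll,down,qq.round(2),er.round(4), fk(qq,P)[0].round(0) if er>.01 else "")
E
```

```text
[-0.342  0.701  1.823  1.09   1.475 -0.989] [568.5 136.  167.6]
[ -1.1 294.8 568.  495.3 361.3  56.8] 1.162321060998238
53 0 20 [-0.93  0.78  1.71  1.14  1.45 -0.95] 0.0 
53 0 0 [-0.96  0.98  1.66  1.3   1.72 -1.09] 0.0 
53 45 20 [-0.93  0.78  1.71  1.14  1.45 -0.16] 0.0 
53 45 0 [-0.96  0.98  1.66  1.3   1.72 -0.3 ] 0.0 
53 90 20 [-0.93  0.78  1.71  1.14  1.45  0.62] 0.0 
53 90 0 [-0.96  0.98  1.66  1.3   1.72  0.48] 0.0 
53 135 20 [-0.93  0.78  1.71  1.14  1.45  1.41] 0.0 
53 135 0 [-0.96  0.98  1.66  1.3   1.72  1.27] 0.0 
53 160 20 [-0.93  0.78  1.71  1.14  1.45  1.84] 0.0 
53 160 0 [-0.96  0.98  1.66  1.3   1.72  1.7 ] 0.0 
40 0 20 [-0.95  0.72  1.88  1.32  1.31 -1.01] 0.0 
40 0 0 [-0.98  0.93  1.84  1.47  1.61 -1.2 ] 0.0 
40 45 20 [-0.95  0.72  1.88  1.32  1.31 -0.23] 0.0 
40 45 0 [-0.98  0.93  1.84  1.47  1.61 -0.42] 0.0 
40 90 20 [-0.95  0.72  1.88  1.32  1.31  0.56] 0.0 
40 90 0 [-0.98  0.93  1.84  1.47  1.61  0.37] 0.0 
40 135 20 [-0.95  0.72  1.88  1.32  1.31  1.35] 0.0 
40 135 0 [-0.98  0.93  1.84  1.47  1.61  1.15] 0.0 
40 160 20 [-0.95  0.72  1.88  1.32  1.31  1.78] 0.0
[... 421 characters left out ...]
0 [-0.8   1.15  1.17  0.96  2.13  1.43] 0.0 
90 160 20 [-0.79  0.98  1.25  0.78  1.9   1.86] 0.0 
90 160 0 [-0.8   1.15  1.17  0.96  2.13  1.87] 0.0 
0 0 20 [-0.79  0.6   2.32  2.28  1.07 -1.39] 0.0 
0 0 0 [-0.83  0.92  2.29  2.31  1.62 -1.62] 0.0 
0 45 20 [-0.79  0.6   2.32  2.28  1.07 -0.61] 0.0 
0 45 0 [-0.83  0.92  2.29  2.31  1.62 -0.84] 0.0 
0 90 20 [-0.79  0.6   2.32  2.28  1.07  0.18] 0.0 
0 90 0 [-0.83  0.92  2.29  2.31  1.62 -0.05] 0.0 
0 135 20 [-0.79  0.6   2.32  2.28  1.07  0.96] 0.0 
0 135 0 [-0.83  0.92  2.29  2.31  1.62  0.74] 0.0 
0 160 20 [-0.41  0.27  2.17  0.74  0.   -2.91] 0.6102 [ 606. -262.  150.]
0 160 0 [-0.41  0.26  2.17  0.69  0.   -2.8 ] 0.9224 [ 609. -262.  161.]
```

Run:
```python
from h import *
M=tool(53,20,0); p=np.array([568,-238,138])+19*M[:,0]
go(p,M,16,-1)
```

```text
rot 2.33/row, lin 22.6/row
-0.0203 -0.0099 0.0005 0.79 -2.19 0.01 -1; -0.0203 -0.0098 0.0014 0.79 -2.19 0.01 -1; -0.0202 -0.0098 0.0024 0.79 -2.19 0.01 -1; -0.0201 -0.0098 0.0033 0.79 -2.19 0.01 -1; -0.02 -0.0097 0.0042 0.79 -2.19 0.01 -1; -0.0198 -0.0097 0.005 0.79 -2.19 0.01 -1; -0.0196 -0.0096 0.0059 0.79 -2.19 0.01 -1; -0.0194 -0.0095 0.0068 0.79 -2.19 0.01 -1
-0.0191 -0.0094 0.0077 0.79 -2.19 0.01 -1; -0.0188 -0.0093 0.0085 0.79 -2.19 0.01 -1; -0.0184 -0.0091 0.0094 0.79 -2.19 0.01 -1; -0.0181 -0.009 0.0102 0.79 -2.19 0.01 -1; -0.0176 -0.0088 0.011 0.79 -2.19 0.01 -1; -0.0172 -0.0087 0.0118 0.79 -2.19 0.01 -1; -0.0168 -0.0085 0.0126 0.79 -2.19 0.01 -1; -0.0162 -0.0083 0.0133 0.79 -2.19 0.01 -1
```

>>> drive_tool(moves="-0.02 -0.01 0.0005 0.8 -2.2 0 -1; -0.02 -0.01 0.0015 0.8 -2.2 0 -1; -0.02 -0.01 0.0025 0.8 -2.2 0 -1; -0.02 -0.01 0.0033 0.8 -2.2 0 -1; -0.02 -0.0097 0.0042 0.8 -2.2 0 -1; -0.02 -0.0097 0.005 0.8 -2.2 0 -1; -0.0195 -0.0096 0.006 0.8 -2.2 0 -1; -0.0195 -0.0095 0.007 0.8 -2.2 0 -1")

```text
t: 6.75
eef_pos: [573.5, -44.5, 146.7]
eef_rot: [0.493, 0.508, 0.305, 0.637]
ft_force: [0.7, 0.5, -2.3]
opening: 64.1
```

>>> drive_tool(moves="-0.019 -0.0094 0.0077 0.8 -2.2 0 -1; -0.019 -0.0093 0.0085 0.8 -2.2 0 -1; -0.0185 -0.009 0.0095 0.8 -2.2 0 -1; -0.018 -0.009 0.01 0.8 -2.2 0 -1; -0.0175 -0.009 0.011 0.8 -2.2 0 -1; -0.017 -0.0085 0.012 0.8 -2.2 0 -1; -0.0165 -0.0085 0.0125 0.8 -2.2 0 -1; -0.016 -0.008 0.0135 0.8 -2.2 0 -1")

```text
t: 7.55
eef_pos: [578.9, -224.4, 128.8]
eef_rot: [0.569, 0.42, 0.197, 0.678]
ft_force: [-0.1, 0.7, -2.9]
opening: 63.9
```

Run:
```python
from h import *
s=log();print(s['joint_pos'].round(3),s['eef_pos'].round(1))
P,e=fit();print(P.round(1),e)
save("scene","s3"); save("wrist","w3")
M=tool(53,20,60); p=np.array([568,-238,138])+19*M[:,0]
go(p,M,8,-1)
```

```text
[-0.923  0.777  1.788  1.154  1.418 -1.008] [ 578.9 -224.4  128.8]
[ -1.1 294.8 568.2 495.3 361.3  57.1] 1.1681868340377832
rot 7.48/row, lin 0.5/row
0.0001 0.0004 -0.0002 7.47 0.06 0 -1; 0.0001 0.0004 -0.0002 7.47 0.06 0 -1; 0 0.0003 -0.0003 7.47 0.06 0 -1; 0.0001 0.0003 -0.0003 7.47 0.06 0 -1; 0 0.0003 -0.0004 7.47 0.06 0 -1; 0.0001 0.0002 -0.0004 7.47 0.06 0 -1; 0 0.0002 -0.0004 7.47 0.06 0 -1; 0.0001 0 -0.0005 7.47 0.06 0 -1
```

View pics/s3.png

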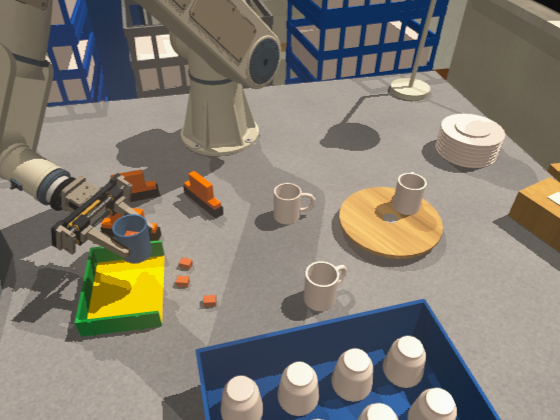

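View pics/w3.png

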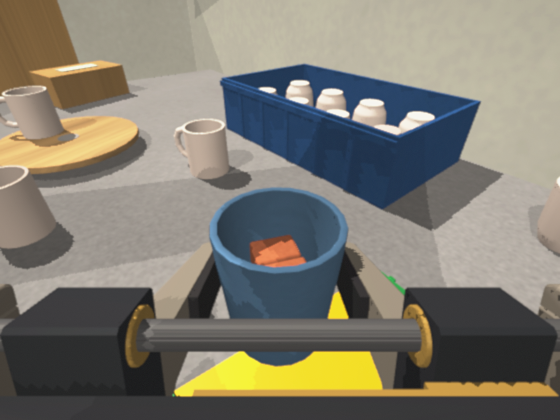

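>>> drive_tool(moves="0 0 0 7 0 0 -1; 0 0 0 7.5 0 0 -1; 0 0 0 7.5 0 0 -1; 0 0 0 7.5 0 0 -1; 0 0 0 7 0 0 -1; 0 0 0 6 0 0 -1; 0 0 0 5 0 0 -1; 0 0 0 5 0 0 -1")

```text
t: 8.45
eef_pos: [578.9, -222.6, 128.9]
eef_rot: [0.811, 0.466, -0.009, 0.355]
ft_force: [0.6, -0.6, -3.0]
opening: 64.5
```

>>> drive_tool(moves="0 0 0 5 0 0 -1; 0 0 0 5 0 0 -1; 0 0 0 5 0 0 -1; 0 0 0 5 0 0 -1; 0 0 0 5 0 0 -1; 0 0 0 5 0 0 -1; 0 0 0 5 0 0 -1; 0 0 0 5 0 0 -1")

```text
t: 9.25
eef_pos: [578.9, -222.6, 128.9]
eef_rot: [0.883, 0.434, -0.168, 0.056]
ft_force: [-0.3, -0.9, -2.9]
opening: 64.1
```

Run:
```python
from h import *
s=log();print(s['joint_pos'].round(3),s['eef_pos'].round(1))
save("scene","s4"); save("wrist","w4"); crop("s4","s4c",30,150,250,340,3)
```

```text
[-0.921  0.776  1.788  1.153  1.419  0.609] [ 578.9 -222.6  128.9]
```

View pics/s4c.png

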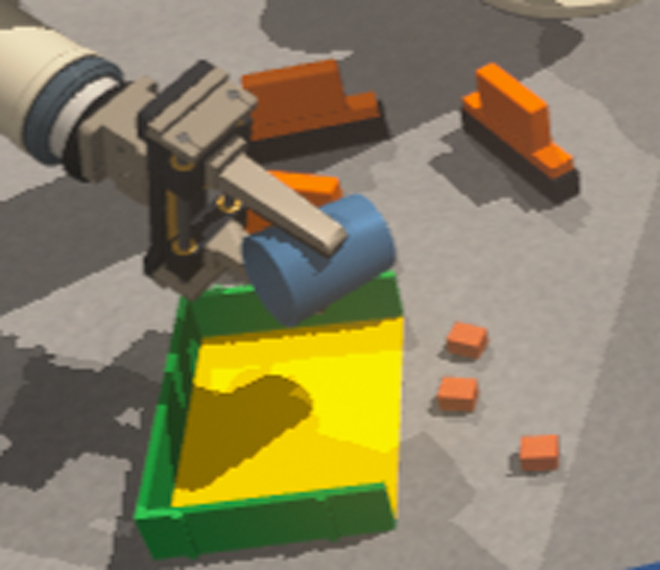

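View pics/w4.png

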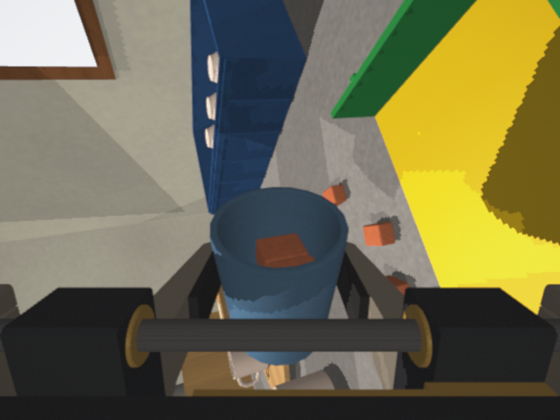

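>>> drive_tool(moves="0 0 0 4 0 0 -1; 0 0 0 4 0 0 -1; 0 0 0 4 0 0 -1; 0 0 0 4 0 0 -1; 0 0 0 4 0 0 -1; 0 0 0 4 0 0 -1; 0 0 0 4 0 0 -1; 0 0 0 4 0 0 -1")

```text
t: 10.15
eef_pos: [578.9, -222.7, 128.9]
eef_rot: [0.865, 0.372, -0.28, -0.188]
ft_force: [-0.6, 0.6, -3.0]
opening: 63.8
```

>>> drive_tool(moves="0 0 0 4 0 0 -1; 0 0 0 4 0 0 -1; 0 0 0 4 0 0 -1; 0 0 0 4 0 0 -1; 0 0 0 4 0 0 -1; 0 0 0 4 0 0 -1; 0 0 0 0 0 0 -1; 0 0 0 0 0 0 -1")

```text
t: 10.95
eef_pos: [579.0, -222.8, 129.0]
eef_rot: [0.808, 0.306, -0.351, -0.362]
ft_force: [0.2, 0.2, -1.4]
opening: 64.0
```

Run:
```python
from h import *
s=log();print(s['joint_pos'].round(3),s['eef_pos'].round(1))
save("scene","s5"); save("wrist","w5"); crop("s5","s5c",30,150,250,340,3)
```

```text
[-0.921  0.776  1.788  1.153  1.419  1.58 ] [ 579.  -222.8  129. ]
```

View pics/s5c.png

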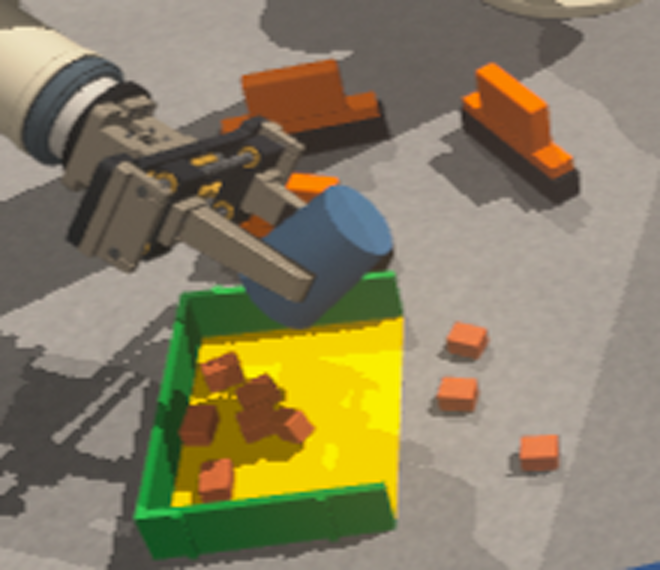

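View pics/w5.png

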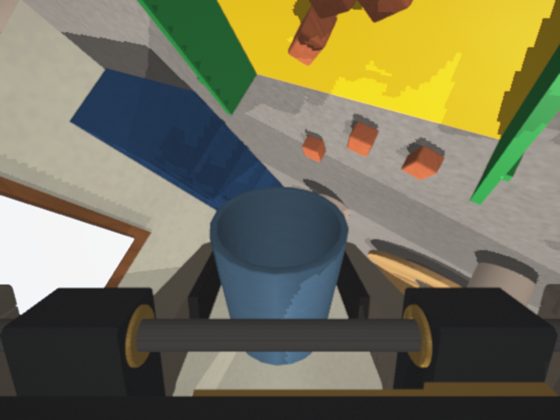

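Run:
```python
from h import *
s=log();P,e=fit();q=s['joint_pos']
for p in ([556,60,210],[552,315,200],[552,315,72]): 
    q,er=ik(np.array(p),tool(90,20),q,P); print(q.round(2),er)
s=get_state(); M0=R.from_quat(s["eef_rot"]).as_matrix()
print(np.degrees(R.from_matrix(tool(53,20).T@M0).as_rotvec()))
# interleave: unroll about tool x by const then yaw handled: intermediate 1
M1=tool(71,20,74); p,M=rows(s["eef_pos"],M0,[570,-80,180],M1,12,-1)
rows(p,M,[556,60,210],tool(90,20),12,-1)
```

```text
[-0.47  0.65  1.78  1.    1.59 -0.95] 9.645224272309657e-13
[-0.04  0.6   1.94  1.33  1.31 -0.94] 4.570210876408964e-13
[-0.04  0.83  1.92  1.4   1.26 -1.17] 3.962815029133758e-10
[ 1.48510244e+02 -3.24432548e-01  7.66361862e-02]
rot 6.85/row, lin 12.7/row
0.007 -0.0101 0.0029 -6.68 -0.54 -1.44 -1; 0.0073 -0.0102 0.0017 -6.68 -0.54 -1.44 -1; 0.0076 -0.0102 0.0004 -6.68 -0.54 -1.44 -1; 0.0078 -0.0099 -0.0009 -6.68 -0.54 -1.44 -1; 0.008 -0.0096 -0.0021 -6.68 -0.54 -1.44 -1; 0.0082 -0.0091 -0.0032 -6.68 -0.54 -1.44 -1; 0.0084 -0.0084 -0.0043 -6.68 -0.54 -1.44 -1; 0.0086 -0.0076 -0.0053 -6.68 -0.54 -1.44 -1
0.0087 -0.0067 -0.0063 -6.68 -0.54 -1.44 -1; 0.0088 -0.0057 -0.0071 -6.68 -0.54 -1.44 -1; 0.0089 -0.0047 -0.0078 -6.68 -0.54 -1.44 -1; 0.009 -0.0035 -0.0083 -6.68 -0.54 -1.44 -1
rot 6.85/row, lin 12.0/row
0.0091 -0.0031 -0.0071 -6.65 1.3 -0.97 -1; 0.0094 -0.0021 -0.0072 -6.65 1.3 -0.97 -1; 0.0095 -0.0011 -0.0072 -6.65 1.3 -0.97 -1; 0.0097 -0.0001 -0.007 -6.65 1.3 -0.97 -1; 0.0099 0.0009 -0.0067 -6.65 1.3 -0.97 -1; 0.01 0.0018 -0.0064 -6.65 1.3 -0.97 -1; 0.0101 0.0027 -0.0059 -6.65 1.3 -0.97 -1; 0.0102 0.0035 -0.0053 -6.65 1.3 -0.97 -1
0.0102 0.0043 -0.0046 -6.65 1.3 -0.97 -1; 0.0102 0.0049 -0.0038 -6.65 1.3 -0.97 -1; 0.0102 0.0055 -0.003 -6.65 1.3 -0.97 -1; 0.0101 0.006 -0.002 -6.65 1.3 -0.97 -1
```

>>> drive_tool(moves="0.007 -0.01 0.003 -6.7 -0.5 -1.4 -1; 0.0075 -0.01 0.0015 -6.7 -0.5 -1.4 -1; 0.0075 -0.01 0.0005 -6.7 -0.5 -1.4 -1; 0.008 -0.01 -0.001 -6.7 -0.5 -1.4 -1; 0.008 -0.0095 -0.002 -6.7 -0.5 -1.4 -1; 0.008 -0.009 -0.003 -6.7 -0.5 -1.4 -1; 0.0085 -0.0085 -0.0045 -6.7 -0.5 -1.4 -1; 0.0085 -0.0075 -0.0055 -6.7 -0.5 -1.4 -1")

```text
t: 11.85
eef_pos: [573.6, -127.5, 162.7]
eef_rot: [0.839, 0.518, -0.166, 0.021]
ft_force: [0.1, -0.5, -1.3]
opening: 63.8
```

>>> drive_tool(moves="0.0085 -0.0065 -0.0065 -6.7 -0.5 -1.4 -1; 0.009 -0.0055 -0.007 -6.7 -0.5 -1.4 -1; 0.009 -0.0045 -0.008 -6.7 -0.5 -1.4 -1; 0.009 -0.0035 -0.0085 -6.7 -0.5 -1.4 -1; 0.009 -0.003 -0.007 -6.7 1.3 -1 -1; 0.0095 -0.002 -0.007 -6.7 1.3 -1 -1; 0.0095 -0.001 -0.007 -6.7 1.3 -1 -1; 0.01 0 -0.007 -6.7 1.3 -1 -1")

```text
t: 12.65
eef_pos: [567.6, -33.1, 189.9]
eef_rot: [0.692, 0.615, 0.108, 0.362]
ft_force: [0.5, -0.0, -1.1]
opening: 64.1
```

Run:
```python
from h import *
s=log();print(s['joint_pos'].round(3),s['eef_pos'].round(1))
Mg=R.from_quat([.404,.582,.406,.578]).as_matrix()
p,M=go([556,80,205],Mg,8,-1)
rows(p,M,[552,315,140],Mg,12,-1)
```

```text
[-0.647  0.699  1.809  1.065  1.561 -0.153] [567.6 -33.1 189.9]
rot 6.78/row, lin 14.3/row
0.0123 0.0003 -0.0074 -6.55 1.38 -1.04 -1; 0.0124 0.0014 -0.007 -6.55 1.38 -1.04 -1; 0.0126 0.0024 -0.0065 -6.55 1.38 -1.04 -1; 0.0126 0.0033 -0.0059 -6.55 1.38 -1.04 -1; 0.0127 0.0042 -0.0051 -6.55 1.38 -1.04 -1; 0.0128 0.0049 -0.0043 -6.55 1.38 -1.04 -1; 0.0127 0.0057 -0.0034 -6.55 1.38 -1.04 -1; 0.0127 0.0062 -0.0025 -6.55 1.38 -1.04 -1
rot 0.00/row, lin 20.3/row
0.0203 0.0016 -0.0002 -0 -0 -0 -1; 0.0203 0.0016 -0.0002 -0 -0 -0 -1; 0.0202 0.0017 -0.0002 -0 -0 -0 -1; 0.0203 0.0016 -0.0002 -0 -0 -0 -1; 0.0202 0.0017 -0.0002 -0 -0 -0 -1; 0.0203 0.0016 -0.0002 -0 -0 -0 -1; 0.0202 0.0017 -0.0002 -0 -0 -0 -1; 0.0203 0.0016 -0.0002 -0 -0 -0 -1
0.0202 0.0017 -0.0002 -0 -0 -0 -1; 0.0203 0.0016 -0.0002 -0 -0 -0 -1; 0.0202 0.0017 -0.0002 -0 -0 -0 -1; 0.0203 0.0016 -0.0002 -0 -0 -0 -1
```

>>> drive_tool(moves="0.0123 0.0003 -0.0074 -6.55 1.4 -1 -1; 0.0124 0.0014 -0.007 -6.55 1.4 -1 -1; 0.0126 0.0024 -0.0065 -6.55 1.4 -1 -1; 0.0126 0.0033 -0.006 -6.55 1.4 -1 -1; 0.0127 0.0042 -0.005 -6.55 1.4 -1 -1; 0.0128 0.005 -0.0043 -6.55 1.4 -1 -1; 0.0127 0.0057 -0.0034 -6.55 1.4 -1 -1; 0.0127 0.0062 -0.0025 -6.55 1.4 -1 -1")

```text
t: 13.45
eef_pos: [556.5, 80.1, 205.5]
eef_rot: [0.406, 0.58, 0.408, 0.576]
ft_force: [0.2, -0.9, -1.2]
opening: 64.1
```

>>> drive_tool(moves="0.03 0.0025 0 0 0 0 -1; 0.03 0.0025 0 0 0 0 -1; 0.03 0.0025 0 0 0 0 -1; 0.03 0.0025 0 0 0 0 -1; 0.03 0.0025 0 0 0 0 -1; 0.03 0.0025 0 0 0 0 -1; 0.03 0.0025 0 0 0 0 -1; 0.02 0.001 0 0 0 0 -1")

```text
t: 14.25
eef_pos: [554.8, 304.0, 144.9]
eef_rot: [0.407, 0.581, 0.407, 0.575]
ft_force: [0.4, 0.1, -1.8]
opening: 64.3
```

Run:
```python
from h import *
s=log();print(s['joint_pos'].round(3),s['eef_pos'].round(1))
Mg=R.from_quat([.404,.582,.406,.578]).as_matrix()
go([552,315,72.5],Mg,8,-1)
save("top","t6"); save("wrist","w6");crop("t6","t6c",130,110,310,270,4)
```

```text
[-0.064  0.706  1.927  1.338  1.306 -1.035] [554.8 304.  144.9]
rot 0.06/row, lin 9.2/row
0.0043 -0.0081 -0.0003 -0.03 -0.01 -0.05 -1; 0.0044 -0.008 -0.0003 -0.03 -0.01 -0.05 -1; 0.0044 -0.0081 -0.0003 -0.03 -0.01 -0.05 -1; 0.0044 -0.008 -0.0003 -0.03 -0.01 -0.05 -1; 0.0044 -0.008 -0.0003 -0.03 -0.01 -0.05 -1; 0.0043 -0.0081 -0.0003 -0.03 -0.01 -0.05 -1; 0.0044 -0.008 -0.0003 -0.03 -0.01 -0.05 -1; 0.0044 -0.0081 -0.0002 -0.03 -0.01 -0.05 -1
```

View pics/t6c.png

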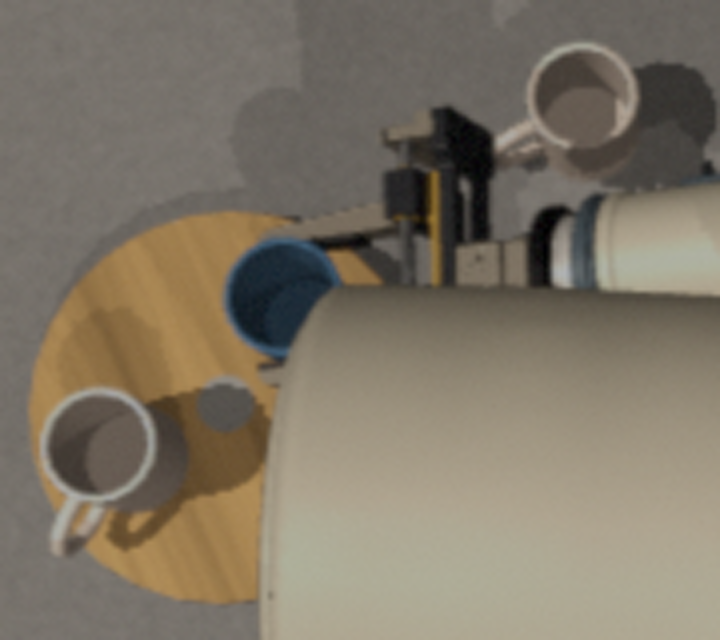

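View pics/w6.png

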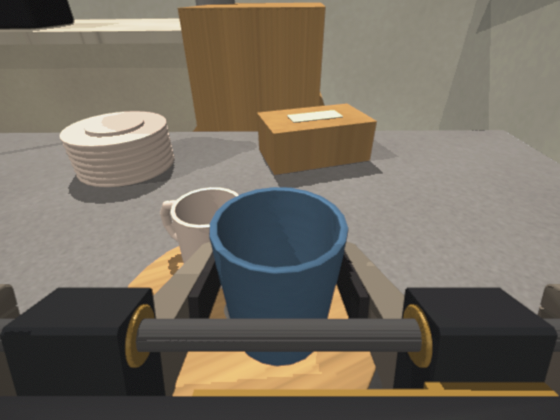

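>>> drive_tool(moves="0.004 -0.009 -0.001 0 0 0 -1; 0.004 -0.0095 -0.001 0 0 0 -1; 0.004 -0.0095 -0.001 0 0 0 -1; 0.004 -0.0095 -0.001 0 0 0 -1; 0.004 -0.009 -0.001 0 0 0 -1; 0.003 -0.008 -0.001 0 0 0 -1; 0.002 -0.006 -0.001 0 0 0 -1; 0.001 -0.003 -0.001 0 0 0 -1")

```text
t: 15.15
eef_pos: [546.5, 305.3, 76.0]
eef_rot: [0.408, 0.582, 0.406, 0.575]
ft_force: [-0.4, -0.2, -1.5]
opening: 64.5
```

Run:
```python
from h import *
s=log();print(s['joint_pos'].round(3),s['eef_pos'].round(1),s['ft_force'])
save("scene","s7");crop("s7","s7c",240,130,460,290,3)
```

```text
[-0.063  0.83   1.929  1.375  1.278 -1.161] [546.5 305.3  76. ] [-0.35106524 -0.16731052 -1.4616703 ]
```

View pics/s7c.png

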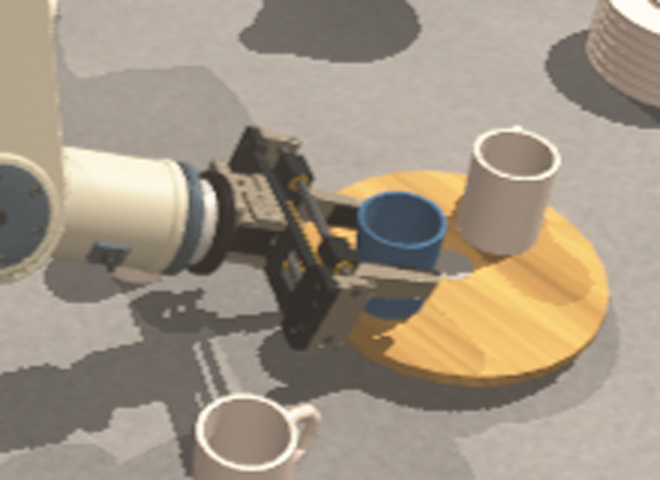

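>>> drive_tool(moves="0.0005 -0.0015 0 0 0 0 -1; 0.0005 -0.0015 0 0 0 0 -1; 0.0003 -0.001 0 0 0 0 -1; 0 0 0 0 0 0 -1; 0 0 0 0 0 0 -1; 0 0 0 0 0 0 -1; 0 0 0 0 0 0 -1; 0 0 0 0 0 0 -1")

```text
t: 16.0
eef_pos: [546.8, 305.2, 72.7]
eef_rot: [0.408, 0.581, 0.406, 0.575]
ft_force: [0.1, 0.3, -1.1]
opening: 64.1
```

>>> drive_tool(moves="0.0003 -0.0008 0 0 0 0 -1; 0 -0.0005 0 0 0 0 -1; 0 0 0 0 0 0 -1; 0 0 0 0 0 0 1; 0 0 0 0 0 0 1; 0 0 0 0 0 0 1; 0 0 0 0 0 0 1; 0 0 0 0 0 0 1")

```text
t: 16.8
eef_pos: [546.7, 305.0, 71.2]
eef_rot: [0.408, 0.581, 0.406, 0.575]
ft_force: [-0.5, -0.1, -0.5]
opening: 91.9
```

Run:
```python
from h import *
s=log();print(s['joint_pos'].round(3),s['eef_pos'].round(1),s['ft_force'])
save("wrist","w8");save("scene","s8");crop("s8","s8c",240,130,460,290,3)
```

```text
[-0.063  0.839  1.926  1.376  1.277 -1.168] [546.7 305.   71.2] [-0.49290394 -0.08737286 -0.46138256]
```

View pics/w8.png

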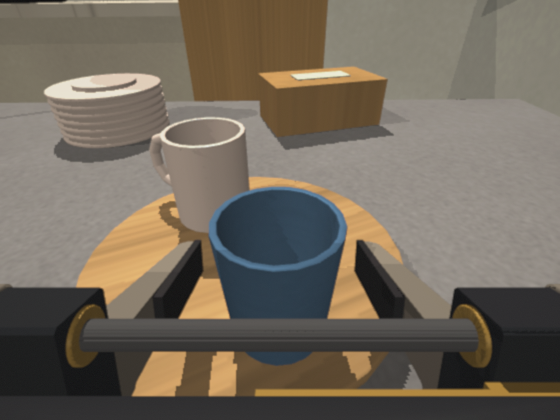

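View pics/s8c.png

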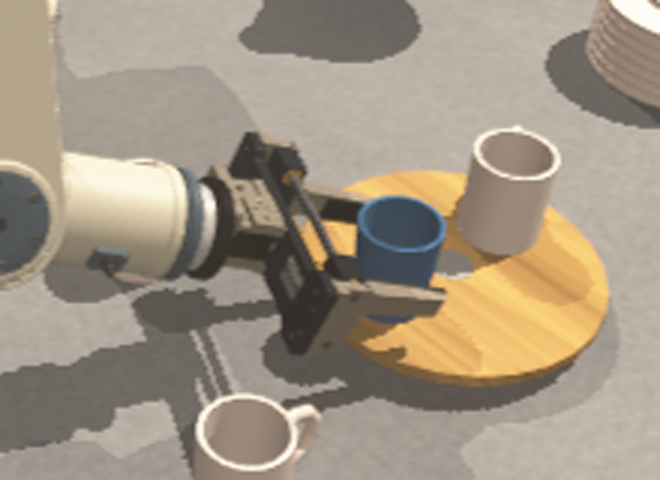

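>>> drive_tool(moves="-0.01 0 0 0 0 0 1; -0.015 0 0 0 0 0 1; -0.02 0 0 0 0 0 1; -0.025 0 0 0 0 0 1; -0.025 0 0 0 0 0 1; -0.025 0 0 0 0 0 1; -0.025 0.003 0 0 0 0 1; -0.025 0.006 0 0 0 0 1")

```text
t: 17.7
eef_pos: [547.6, 145.7, 137.6]
eef_rot: [0.408, 0.581, 0.406, 0.575]
ft_force: [-0.2, -0.2, 0.2]
opening: 91.9
```

Run:
```python
from h import *
s=log();print(s['joint_pos'].round(3),s['eef_pos'].round(1),s['ft_force'])
P,e=fit();print(P.round(1),e); q=s['joint_pos']
for p,M in [([414.5,-267,150],tool(70.9,90)),([414.5,-267,43],tool(70.9,90)),([600,-60,43],tool(-3.5,90)),([590,-230,43],tool(-3.5,90))]:
    q,er=ik(np.array(p),M,q,P); print(q.round(2),er)
go([450,-150,240],tool(70.9,90),16,0)
```

```text
[-0.34   0.737  1.873  1.105  1.441 -1.059] [547.6 145.7 137.6] [-0.18064504 -0.17924094  0.16807782]
[ -1.3 294.6 569.8 495.6 361.1  58.6] 1.152554973050087
[-0.57  0.23  1.97  0.    0.94 -0.24] 2.461320036672987e-13
[-0.57  0.39  2.05 -0.    0.7  -0.24] 2.950085446570786e-11
[-0.1   0.52  1.81 -0.    0.81  1.53] 1.1139036359963939e-11
[-0.37  0.56  1.74 -0.    0.84  1.26] 1.1368683772161603e-15
rot 4.53/row, lin 20.5/row
-0.0195 -0.0003 -0.0062 1.03 -0.76 -4.34 0; -0.0195 -0.0019 -0.0059 1.03 -0.76 -4.34 0; -0.0194 -0.0034 -0.0056 1.03 -0.76 -4.34 0; -0.0192 -0.005 -0.0053 1.03 -0.76 -4.34 0; -0.0188 -0.0065 -0.0049 1.03 -0.76 -4.34 0; -0.0183 -0.008 -0.0045 1.03 -0.76 -4.34 0; -0.0177 -0.0095 -0.0042 1.03 -0.76 -4.34 0; -0.017 -0.0108 -0.0037 1.03 -0.76 -4.34 0
-0.0161 -0.0122 -0.0033 1.03 -0.76 -4.34 0; -0.0152 -0.0134 -0.0029 1.03 -0.76 -4.34 0; -0.0142 -0.0146 -0.0024 1.03 -0.76 -4.34 0; -0.0131 -0.0156 -0.002 1.03 -0.76 -4.34 0; -0.0119 -0.0166 -0.0015 1.03 -0.76 -4.34 0; -0.0106 -0.0175 -0.0011 1.03 -0.76 -4.34 0; -0.0093 -0.0183 -0.0006 1.03 -0.76 -4.34 0; -0.0079 -0.0189 -0.0002 1.03 -0.76 -4.34 0
```

>>> drive_tool(moves="-0.0195 0 -0.006 1 -0.8 -4.3 0; -0.0195 -0.002 -0.006 1 -0.8 -4.3 0; -0.0195 -0.0035 -0.0055 1 -0.8 -4.3 0; -0.019 -0.005 -0.005 1 -0.8 -4.3 0; -0.019 -0.0065 -0.005 1 -0.8 -4.3 0; -0.0185 -0.008 -0.0045 1 -0.8 -4.3 0; -0.0175 -0.0095 -0.004 1 -0.8 -4.3 0; -0.017 -0.011 -0.004 1 -0.8 -4.3 0")

```text
t: 18.5
eef_pos: [498.5, -2.4, 188.6]
eef_rot: [0.278, 0.67, 0.152, 0.672]
ft_force: [0.5, 0.4, -0.1]
opening: 45.8
```

>>> drive_tool(moves="-0.016 -0.012 -0.0035 1 -0.8 -4.3 0; -0.015 -0.0135 -0.003 1 -0.8 -4.3 0; -0.014 -0.0145 -0.0025 1 -0.8 -4.3 0; -0.013 -0.0155 -0.002 1 -0.8 -4.3 0; -0.012 -0.0165 -0.0015 1 -0.8 -4.3 0; -0.0105 -0.0175 -0.001 1 -0.8 -4.3 0; -0.0095 -0.0185 -0.0005 1 -0.8 -4.3 0; -0.008 -0.019 0 1 -0.8 -4.3 0")

```text
t: 19.3
eef_pos: [448.6, -150.2, 238.3]
eef_rot: [0.121, 0.693, -0.115, 0.702]
ft_force: [-0.5, 0.8, -0.3]
opening: 45.4
```

Run:
```python
from h import *
s=log();print(s['joint_pos'].round(3),s['eef_pos'].round(1),s['ft_force'])
save("wrist","w9");save("top","t9")
p,M=go([414.5,-267,130],tool(70.9,90),8,0)
```

```text
[-0.334  0.081  1.927  0.011  1.122 -0.003] [ 448.6 -150.2  238.3] [-0.45270782  0.8065495  -0.26952061]
rot 0.12/row, lin 20.5/row
0.0134 -0.0155 0.0006 -0 0.09 -0.08 0; 0.0134 -0.0154 0.0006 -0 0.09 -0.08 0; 0.0135 -0.0154 0.0006 -0 0.09 -0.08 0; 0.0135 -0.0154 0.0006 -0 0.09 -0.08 0; 0.0135 -0.0154 0.0006 -0 0.09 -0.08 0; 0.0135 -0.0154 0.0007 -0 0.09 -0.08 0; 0.0135 -0.0153 0.0007 -0 0.09 -0.08 0; 0.0135 -0.0153 0.0007 -0 0.09 -0.08 0
```

View pics/w9.png

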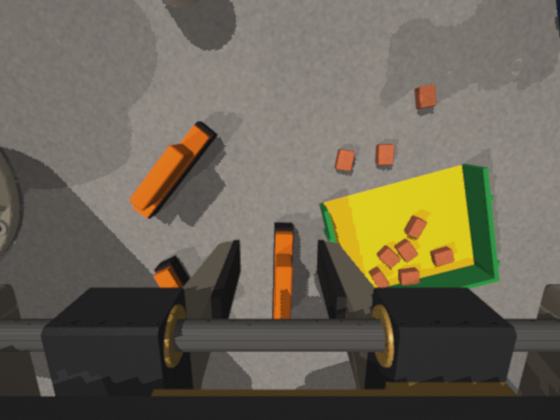

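View pics/t9.png

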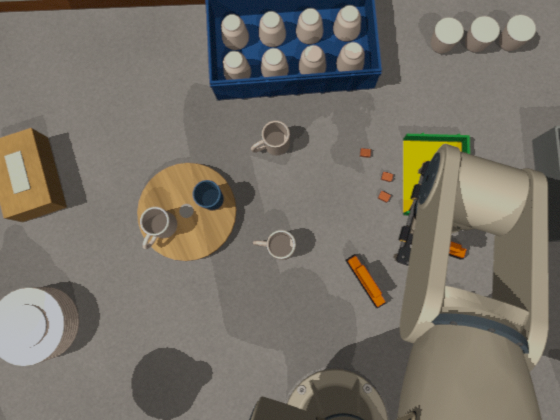

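```bash
cat >> h.py <<'E'
def wun(c,s,u,v,z):
    m=np.array(c["mount"]); M=R.from_quat(s["eef_rot"]).as_matrix()
    d=M@(m[:3,:3]@np.array([(u-c["cx"])/c["fx"],(v-c["cy"])/c["fy"],1])); o=np.array(s["eef_pos"])+M@m[:3,3]
    return o+d*(z-o[2])/d[2]
E
python3 - <<'E'
from h import *
crop("w9","w9c",240,60,520,300,3)
crop("w9","w9d",240,200,330,330,6)
E
```

```text
(no output)
```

View pics/w9c.png

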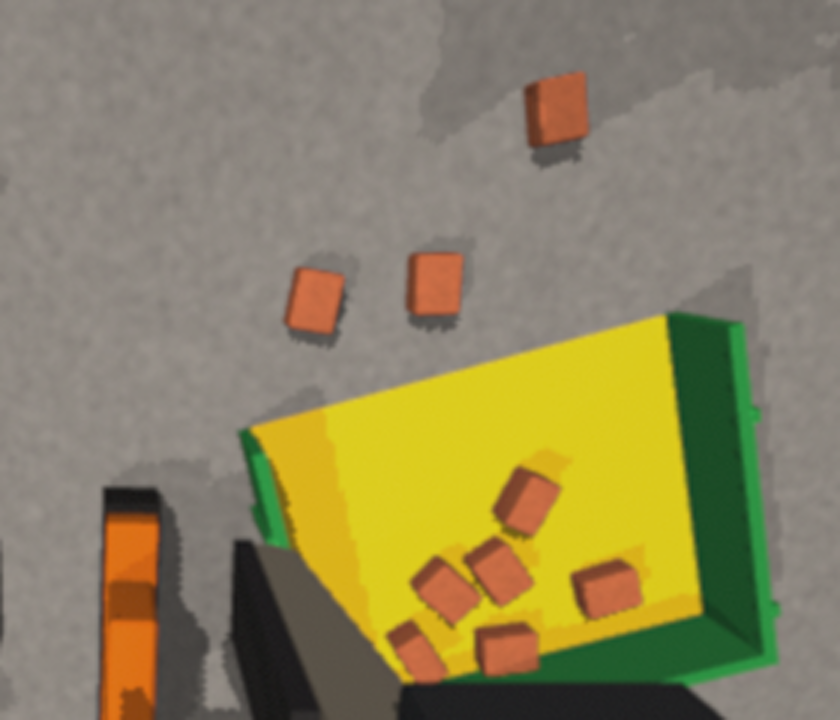

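View pics/w9d.png

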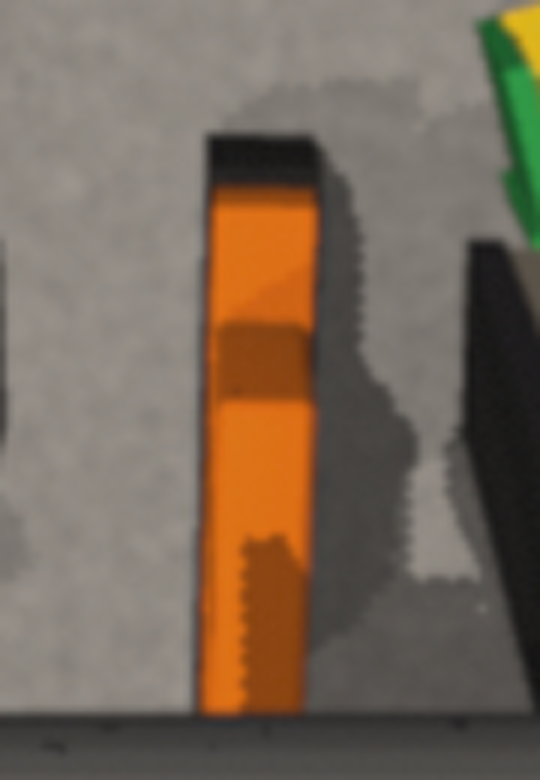

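Run:
```python
from h import *
s=get_state();c=load("w9")
f=lambda u,v,z,x0,y0,k: wun(c,s,u/k+x0,v/k+y0,z).round(1)
for u,v in [(218,400),(315,400),(303,700),(205,700)]: print("ridge",f(u,v,82,240,200,6))
for u,v,z in [(208,135,0),(315,135,0),(214,190,38),(318,190,38)]: print("foot end",f(u,v,z,240,200,6))
b=[]
for n,u,v,z in [("s0",560,107,16),("s1",437,284,16),("s2",318,298,16),("openfar",667,316,0),("opennear",250,427,0),("backfar",702,612,0)]:
    p=f(u,v,z,240,60,3); print(n,p); b.append(p)
c0=np.array([591,-276]);a=np.radians(-3.5)
for t in (b): 
    d=t[:2]-c0; print((d@[np.cos(a),np.sin(a)]).round(1),(d@[-np.sin(a),np.cos(a)]).round(1))
d=b[3]-b[4]; print("yaw",np.degrees(np.arctan2(d[1],d[0])),np.linalg.norm(d))
```

```text
ridge [ 422.5 -224.8   82. ]
ridge [ 440.2 -231.1   82. ]
ridge [ 417.  -293.1   82. ]
ridge [ 398.2 -286.4   82. ]
foot end [ 430.1 -197.1    0. ]
foot end [ 453.7 -205.3    0. ]
foot end [ 431.1 -198.1   38. ]
foot end [ 452.  -205.5   38. ]
s0 [ 659.7 -101.4   16. ]
s1 [ 595.1 -154.    16. ]
s2 [ 545.6 -143.    16. ]
openfar [ 694.3 -204.8    0. ]
opennear [ 502.9 -191.9    0. ]
backfar [ 684.3 -353.4    0. ]
57.9 178.5
-3.4 122.0
-53.4 130.0
98.8 77.4
-93.1 78.6
97.9 -71.6
yaw -3.8557965013768856 191.83422530924975
```

Run:
```python
from h import *
p,M=go([416.5,-266.5,110],tool(70,90),8,0)
```

```text
rot 0.16/row, lin 22.1/row
0.0159 -0.0153 0.0007 0.11 0.08 -0.08 0; 0.0159 -0.0153 0.0008 0.11 0.08 -0.08 0; 0.016 -0.0153 0.0009 0.11 0.08 -0.08 0; 0.016 -0.0153 0.0009 0.11 0.08 -0.08 0; 0.016 -0.0153 0.0009 0.11 0.08 -0.08 0; 0.016 -0.0152 0.001 0.11 0.08 -0.08 0; 0.016 -0.0152 0.0011 0.11 0.08 -0.08 0; 0.0161 -0.0152 0.0011 0.11 0.08 -0.08 0
```

>>> drive_tool(moves="0.016 -0.0153 0.0008 0.11 0.08 -0.08 0; 0.016 -0.0153 0.0008 0.11 0.08 -0.08 0; 0.016 -0.0153 0.0009 0.11 0.08 -0.08 0; 0.016 -0.0153 0.0009 0.11 0.08 -0.08 0; 0.016 -0.0153 0.0009 0.11 0.08 -0.08 0; 0.016 -0.0152 0.001 0.11 0.08 -0.08 0; 0.016 -0.0152 0.001 0.11 0.08 -0.08 0; 0.016 -0.0152 0.001 0.11 0.08 -0.08 0")

```text
t: 20.2
eef_pos: [416.1, -265.4, 107.3]
eef_rot: [0.125, 0.697, -0.121, 0.696]
ft_force: [0.2, 1.0, -0.0]
opening: 45.8
```

Run:
```python
from h import *
s=log();c=save("wrist","w10");save("scene","s10")
print(s['eef_pos'].round(1))
p,M=go([416.5,-266.5,44],tool(70,90),6,0)
```

```text
[ 416.1 -265.4  107.3]
rot 0.07/row, lin 10.4/row
0.0104 -0.0002 0.0004 -0.01 -0.05 -0.05 0; 0.0104 -0.0001 0.0004 -0.01 -0.05 -0.05 0; 0.0104 -0.0001 0.0003 -0.01 -0.05 -0.05 0; 0.0103 -0.0002 0.0003 -0.01 -0.05 -0.05 0; 0.0104 -0.0001 0.0003 -0.01 -0.05 -0.05 0; 0.0103 -0.0001 0.0004 -0.01 -0.05 -0.05 0
```

View pics/w10.png

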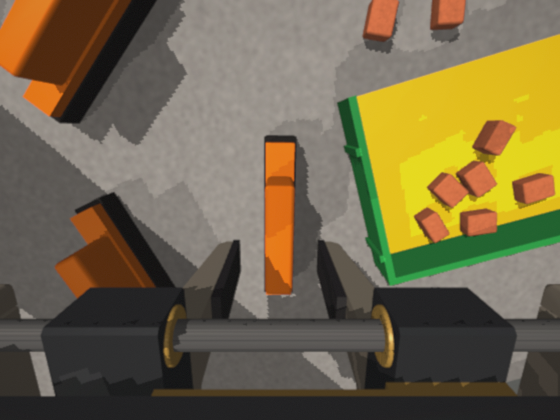

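>>> drive_tool(moves="0.01 0 0.0005 0 0 0 0; 0.011 0 0.0005 0 0 0 0; 0.011 0 0 0 0 0 0; 0.011 0 0 0 0 0 0; 0.01 0 0 0 0 0 0; 0.008 0 0 0 0 0 0; 0.002 0 0 0 0 0 0; 0 0 0 0 0 0 0")

```text
t: 21.1
eef_pos: [417.7, -264.7, 44.8]
eef_rot: [0.124, 0.697, -0.121, 0.696]
ft_force: [0.8, -0.1, 0.6]
opening: 45.8
```

>>> drive_tool(moves="0 0 0 0 0 0 -1; 0 0 0 0 0 0 -1; 0 0 0 0 0 0 -1; 0 0 0 0 0 0 -1; 0 0 0 0 0 0 -1; 0 0 0 0 0 0 -1; 0 0 0 0 0 0 -1; 0 0 0 0 0 0 -1")

```text
t: 21.9
eef_pos: [417.9, -264.9, 45.4]
eef_rot: [0.123, 0.697, -0.121, 0.696]
ft_force: [-1.5, 0.0, 5.5]
opening: 19.8
```

Run:
```python
from h import *
s=log();print(s['joint_pos'].round(3),s['eef_pos'].round(1),s['opening'])
save("wrist","w11")
```

```text
[-0.57   0.395  2.039  0.004  0.71  -0.225] [ 417.9 -264.9   45.4] 19.8131350196958
```

View pics/w11.png

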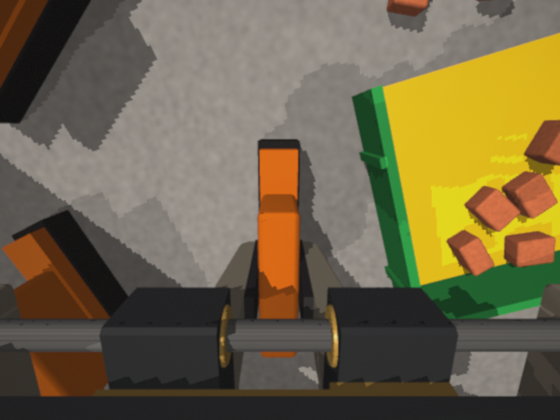

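Run:
```python
from h import *
s=get_state()
M0=R.from_quat(s["eef_rot"]).as_matrix()
p,M=rows(s["eef_pos"],M0,[420,-260,120],M0,8,-1)
p,M=rows(p,M,[618.5,-60.7,120],tool(-3.7,90),16,-1)
```

```text
rot 0.00/row, lin 9.3/row
-0.0093 0.0007 0 0 0 0 -1; -0.0093 0.0007 0 0 0 0 -1; -0.0093 0.0007 0 0 0 0 -1; -0.0093 0.0007 0 0 0 0 -1; -0.0093 0.0007 0.0001 0 0 0 -1; -0.0094 0.0007 0 0 0 0 -1; -0.0093 0.0007 0.0001 0 0 0 -1; -0.0094 0.0007 0 0 0 0 -1
rot 4.61/row, lin 17.6/row
0 0.0159 0.0074 4.61 -0.01 -0.01 -1; 0 0.0165 0.0061 4.61 -0.01 -0.01 -1; 0 0.0169 0.0048 4.61 -0.01 -0.01 -1; 0 0.0173 0.0034 4.61 -0.01 -0.01 -1; 0 0.0175 0.002 4.61 -0.01 -0.01 -1; 0 0.0176 0.0006 4.61 -0.01 -0.01 -1; 0 0.0176 -0.0008 4.61 -0.01 -0.01 -1; 0 0.0174 -0.0022 4.61 -0.01 -0.01 -1
0 0.0172 -0.0036 4.61 -0.01 -0.01 -1; 0.0001 0.0168 -0.005 4.61 -0.01 -0.01 -1; 0 0.0164 -0.0064 4.61 -0.01 -0.01 -1; 0 0.0158 -0.0076 4.61 -0.01 -0.01 -1; 0.0001 0.0152 -0.0089 4.61 -0.01 -0.01 -1; 0 0.0144 -0.0101 4.61 -0.01 -0.01 -1; 0 0.0135 -0.0112 4.61 -0.01 -0.01 -1; 0.0001 0.0126 -0.0123 4.61 -0.01 -0.01 -1
```

>>> drive_tool(moves="-0.005 0 0 0 0 0 -1; -0.01 0.001 0 0 0 0 -1; -0.01 0.001 0 0 0 0 -1; -0.01 0.001 0 0 0 0 -1; -0.01 0.001 0 0 0 0 -1; -0.01 0.0005 0 0 0 0 -1; -0.01 0.0005 0 0 0 0 -1; -0.01 0.0005 0 0 0 0 -1")

```text
t: 22.75
eef_pos: [419.7, -259.9, 121.1]
eef_rot: [0.123, 0.697, -0.121, 0.696]
ft_force: [-0.4, 0.0, -3.1]
opening: 19.6
```

>>> drive_tool(moves="0 0.016 0.0075 4.6 0 0 -1; 0 0.0165 0.006 4.6 0 0 -1; 0 0.017 0.005 4.6 0 0 -1; 0 0.0173 0.0035 4.6 0 0 -1; 0 0.0175 0.002 4.6 0 0 -1; 0 0.0176 0.0005 4.6 0 0 -1; 0 0.0176 -0.001 4.6 0 0 -1; 0 0.0174 -0.002 4.6 0 0 -1")

```text
t: 23.55
eef_pos: [519.7, -159.6, 120.9]
eef_rot: [0.338, 0.622, -0.336, 0.621]
ft_force: [0.5, -0.2, -3.3]
opening: 19.6
```

>>> drive_tool(moves="0 0.0172 -0.0036 4.6 0 0 -1; 0 0.0168 -0.005 4.6 0 0 -1; 0 0.0164 -0.0064 4.6 0 0 -1; 0 0.0158 -0.0076 4.6 0 0 -1; 0 0.0152 -0.009 4.6 0 0 -1; 0 0.0144 -0.01 4.6 0 0 -1; 0 0.0135 -0.011 4.6 0 0 -1; 0 0.0125 -0.0123 4.6 0 0 -1")

```text
t: 24.35
eef_pos: [618.5, -60.0, 121.2]
eef_rot: [0.517, 0.484, -0.515, 0.482]
ft_force: [-1.4, -0.2, -2.9]
opening: 20.0
```

Run:
```python
from h import *
s=log();print(s['joint_pos'].round(3),s['eef_pos'].round(1),s['opening'])
save("wrist","w12");save("top","t12");save("scene","s12");crop("t12","t12c",270,100,500,230,3);crop("s12","s12c",30,150,330,350,2)
go([618.5,-60.7,47],tool(-3.7,90),8,-1)
```

```text
[-0.101  0.447  1.72   0.004  0.976  1.533] [618.5 -60.  121.2] 19.9516397601191
rot 0.04/row, lin 9.2/row
0.0092 0 0.0001 0.04 -0.02 0 -1; 0.0093 0 0.0001 0.04 -0.02 0 -1; 0.0092 0 0.0001 0.04 -0.02 0 -1; 0.0093 0 0.0001 0.04 -0.02 0 -1; 0.0092 0 0.0001 0.04 -0.02 0 -1; 0.0093 0 0.0001 0.04 -0.02 0 -1; 0.0092 0.0001 0.0001 0.04 -0.02 0 -1; 0.0093 0 0.0001 0.04 -0.02 0 -1
```

View pics/t12c.png

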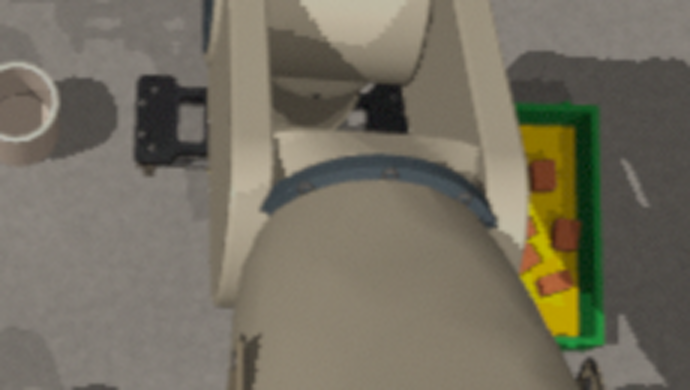

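View pics/s12c.png

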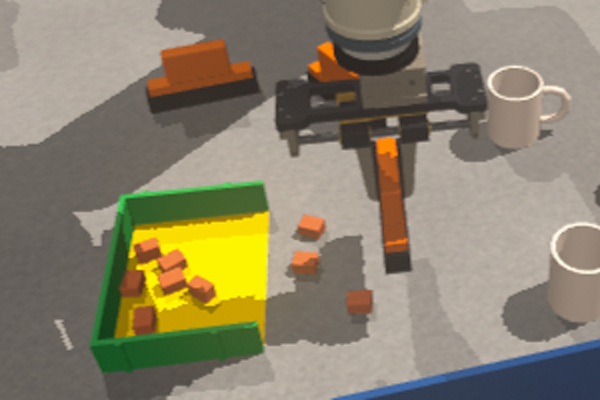

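View pics/w12.png

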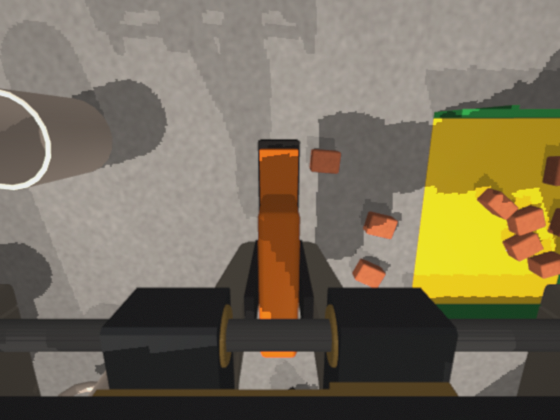

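>>> drive_tool(moves="0.009 0 0 0 0 0 -1; 0.011 0 0 0 0 0 -1; 0.012 0 0 0 0 0 -1; 0.012 0 0 0 0 0 -1; 0.012 0 0 0 0 0 -1; 0.01 0 0 0 0 0 -1; 0.006 0 0 0 0 0 -1; 0.002 0 0 0 0 0 -1")

```text
t: 25.3
eef_pos: [617.7, -60.2, 45.8]
eef_rot: [0.516, 0.486, -0.515, 0.483]
ft_force: [-0.4, 0.5, -2.4]
opening: 19.8
```

Run:
```python
from h import *
s=log();print(s['joint_pos'].round(3),s['eef_pos'].round(1),s['opening'])
save("wrist","w13")
d=s['eef_pos'][:2]-[592.5,-274.5]; print(d@[.998,-.065],d@[.065,.998])
```

```text
[-0.101  0.544  1.762  0.004  0.837  1.528] [617.7 -60.2  45.8] 19.8143169710162
11.219607349424601 215.48636154876465
```

View pics/w13.png

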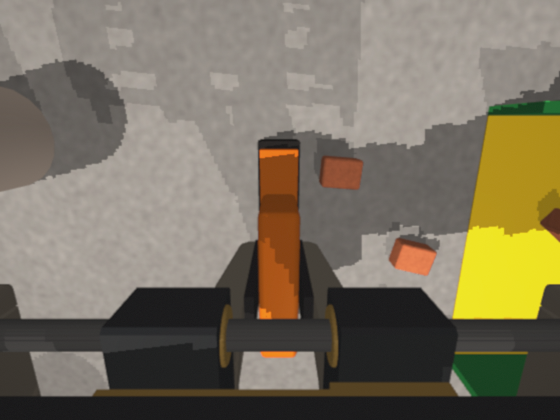

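>>> drive_tool(moves="0 0 0.008 0 0 0 -1; 0 0 0.01 0 0 0 -1; 0 -0.003 0.01 0 0 0 -1; 0 -0.004 0.01 0 0 0 -1; 0 -0.004 0.01 0 0 0 -1; 0 -0.003 0.01 0 0 0 -1; 0 0 0.008 0 0 0 -1; 0 0 0.006 0 0 0 -1")

```text
t: 26.15
eef_pos: [599.6, -132.2, 46.7]
eef_rot: [0.516, 0.485, -0.515, 0.483]
ft_force: [-0.0, 0.0, -2.5]
opening: 19.8
```

Run:
```python
from h import *
s=log();print(s['joint_pos'].round(3),s['eef_pos'].round(1),s['opening'])
save("wrist","w14");save("scene","s14");crop("s14","s14c",30,150,330,350,2)
d=s['eef_pos'][:2]-[592.5,-274.5]; print(d@[.998,-.065],d@[.065,.998])
```

```text
[-0.221  0.534  1.778  0.004  0.83   1.409] [ 599.6 -132.2   46.7] 19.807682584132227
-2.123726091216876 142.514479892009
```

View pics/w14.png

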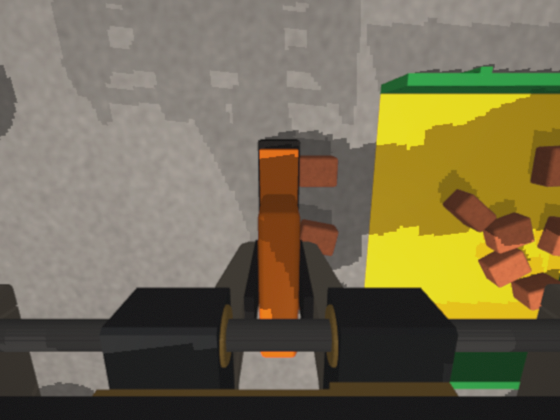

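View pics/s14c.png

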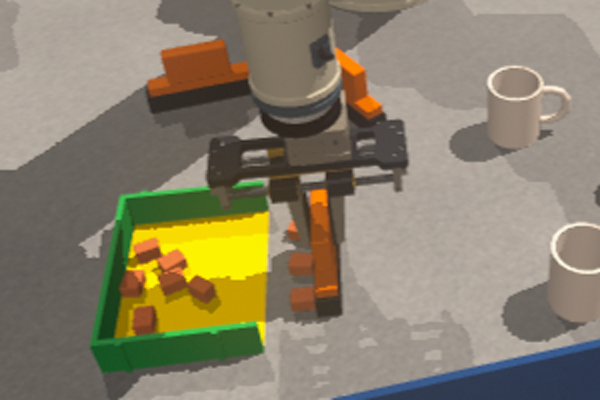

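>>> drive_tool(moves="0 -0.001 0.009 0 0 0 -1; 0 -0.001 0.011 0 0 0 -1; 0 0 0.012 0 0 0 -1; 0 0 0.012 0 0 0 -1; 0 0 0.012 0 0 0 -1; 0 0 0.012 0 0 0 -1; 0 0 0.012 0 0 0 -1; 0 0 0.01 0 0 0 -1")

```text
t: 27.05
eef_pos: [592.1, -222.2, 46.3]
eef_rot: [0.516, 0.485, -0.515, 0.483]
ft_force: [0.4, 0.1, -2.2]
opening: 19.8
```

Run:
```python
from h import *
s=log();print(s['joint_pos'].round(3),s['eef_pos'].round(1),s['opening'],s['ft_force'])
save("wrist","w15");save("scene","s15");crop("s15","s15c",30,150,330,350,2.5)
d=s['eef_pos'][:2]-[592.5,-274.5]; print(d@[.998,-.065],d@[.065,.998])
```

```text
[-0.363  0.557  1.735  0.004  0.851  1.267] [ 592.1 -222.2   46.3] 19.846593307469572 [ 0.43154437  0.06984387 -2.23293344]
-3.8408442742036537 52.1813424637697
```

View pics/w15.png

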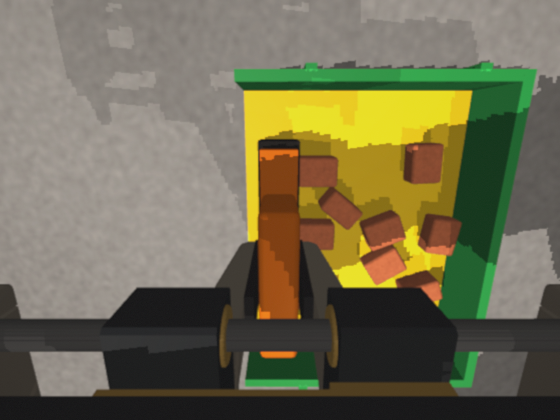

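View pics/s15c.png

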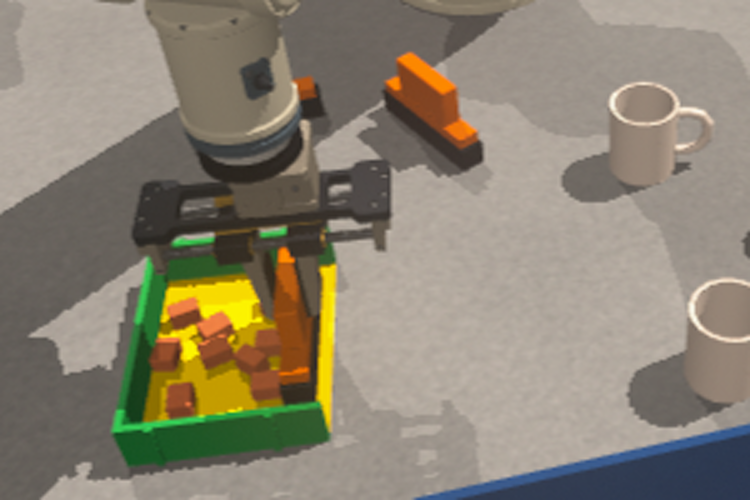

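>>> drive_tool(moves="0 0 0.006 0 0 0 -1; 0 0 0.004 0 0 0 -1; 0 0 0 0 0 0 -1; 0 0 -0.008 0 0 0 -1; 0 0 -0.015 0 0 0 -1; 0 0 -0.02 0 0 0 -1; 0 0 -0.02 0 0 0 -1; 0 0 -0.02 0 0 0 -1")

```text
t: 27.95
eef_pos: [596.5, -145.9, 46.5]
eef_rot: [0.516, 0.486, -0.514, 0.483]
ft_force: [-0.5, -0.2, -3.7]
opening: 20.3
```

Run:
```python
from h import *
s=log();print(s['joint_pos'].round(3),s['eef_pos'].round(1),s['opening'],s['ft_force'])
save("wrist","w16");save("scene","s16");crop("s16","s16c",30,150,330,350,2.5)
```

```text
[-0.244  0.535  1.777  0.005  0.831  1.385] [ 596.5 -145.9   46.5] 20.326660200791192 [-0.4920347  -0.2041413  -3.68222185]
```

View pics/w16.png

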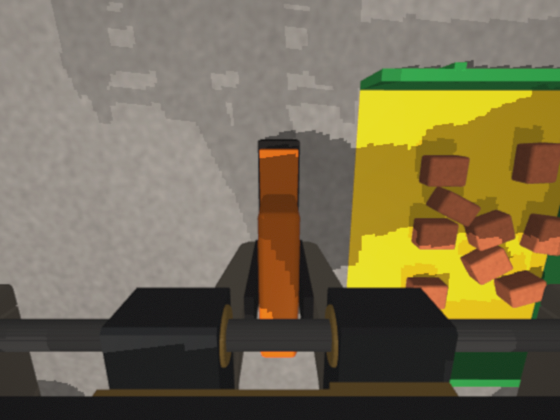

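View pics/s16c.png

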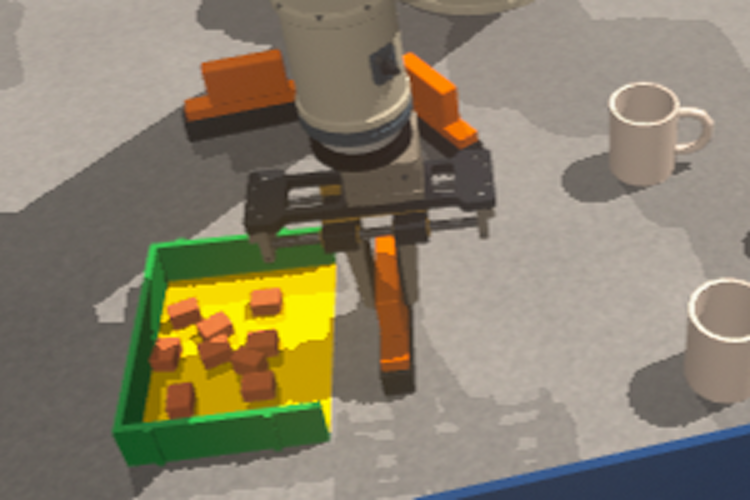

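>>> drive_tool(moves="0 0 -0.008 0 0 0 -1; 0.0008 0 -0.002 0 0 0 -1; 0.0007 0 0 0 0 0 -1; 0 0 0 0 0 0 -1; 0 0 0 0 0 0 0; 0 0 0 0 0 0 0; 0 0 0 0 0 0 0; 0 0 0 0 0 0 0")

```text
t: 28.85
eef_pos: [597.3, -138.4, 45.0]
eef_rot: [0.516, 0.485, -0.515, 0.483]
ft_force: [0.0, -0.6, -0.1]
opening: 46.2
```

>>> drive_tool(moves="-0.005 0 0 0 0 0 0; -0.01 0 0 0 0 0 0; -0.015 0 0 0 0 0 0; -0.02 0 0 0 0 0 0; -0.025 0 0 0 0 0 0; -0.03 0 0 0 0 0 0; -0.03 0 0 0 0 0 0; -0.03 0 0 0 0 0 0")

```text
t: 29.65
eef_pos: [597.4, -138.6, 212.9]
eef_rot: [0.516, 0.485, -0.514, 0.484]
ft_force: [-0.2, 1.0, 0.3]
opening: 46.1
```

Run:
```python
from h import *
s=log();print(s['joint_pos'].round(3),s['eef_pos'].round(1),s['opening'],s['ft_force'])
save("wrist","w17");save("scene","s17")
go([430,-60,300],tool(-3.7,90),8,0)
```

```text
[-0.232  0.336  1.662  0.003  1.143  1.399] [ 597.4 -138.6  212.9] 46.0681949459301 [-0.20201624  0.98943636  0.34323357]
rot 0.06/row, lin 25.7/row
-0.0106 -0.0217 -0.0086 0.02 -0.01 -0.06 0; -0.0106 -0.0218 -0.0086 0.02 -0.01 -0.06 0; -0.0106 -0.0218 -0.0086 0.02 -0.01 -0.06 0; -0.0106 -0.0218 -0.0086 0.02 -0.01 -0.06 0; -0.0106 -0.0218 -0.0085 0.02 -0.01 -0.06 0; -0.0105 -0.0218 -0.0086 0.02 -0.01 -0.06 0; -0.0105 -0.0218 -0.0085 0.02 -0.01 -0.06 0; -0.0105 -0.0218 -0.0085 0.02 -0.01 -0.06 0
```

View pics/w17.png

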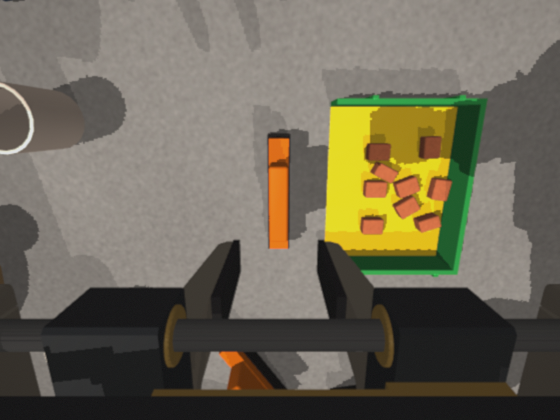

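View pics/s17.png

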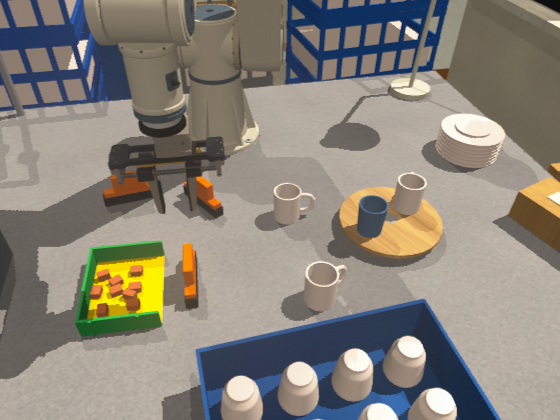

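>>> drive_tool(moves="-0.01 -0.02 0.008 0 0 0 0; -0.01 -0.022 0.008 0 0 0 0; -0.01 -0.022 0.008 0 0 0 0; -0.01 -0.022 0.008 0 0 0 0; -0.01 -0.022 0.008 0 0 0 0; -0.01 -0.022 0.008 0 0 0 0; -0.01 -0.015 0.006 0 0 0 0; 0 0 0 0 0 0 0")

```text
t: 30.55
eef_pos: [448.5, -184.5, 281.7]
eef_rot: [0.516, 0.484, -0.514, 0.484]
ft_force: [-0.2, -1.0, -0.3]
opening: 45.8
```

Run:
```python
from h import *
save("top","t18"); a=cv2.imread("pics/scene0.png").astype(int);c=save("scene","s18");b=cv2.imread("pics/s18.png").astype(int)
for n,(x0,y0,x1,y1) in dict(mug0=(272,182,318,224),mug1=(303,262,350,310),mug2=(394,172,428,216)).items(): print(n,np.abs(a-b)[y0:y1,x0:x1].mean().round(1))
```

```text
mug0 7.4
mug1 7.3
mug2 3.3
```

View pics/t18.png

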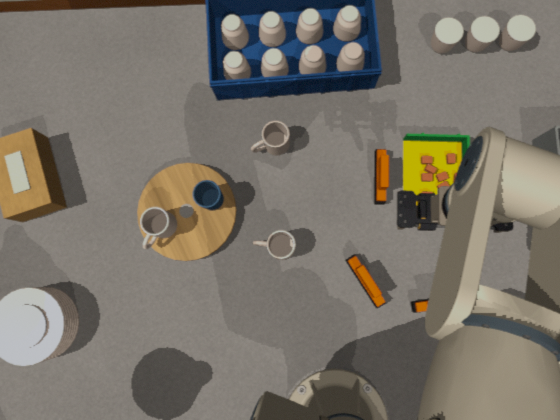

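The top view shows the cup at (207,195), wholly on the disc, and the mugs where they started at (280,244), (274,137) and (155,222). The scraper stands on its foot at (382,176). I'm handing it in.

```bash
python3 -c "
from workcell import sign_off; print(sign_off())"
```

```text
the job is handed in; nothing more can be done
None
```

The job is done and handed in at about 30.7 s; `sign_off` reported no verdict.

- **Pour:** I gripped the blue cup from the side and tipped it over the bay. All six stones landed inside.
- **Cup:** It stands upright and empty on the free side of the turntable, wholly on the disc.
- **Sweep:** I took the scraper farthest from the base, the one beside the bay. One sweep pushed the three loose stones in through the open side, with the fingers well above them. The scraper stands on its rubber foot just in front of the bay.

**Last checks:**
- The wrist and scene pictures after the sweep show nine stones inside the bay, all clear of the open edge.
- The three mugs sit at their starting pixels. Small image differences remained there, which I put down to changed shadows.
- The gripper was open and clear of everything.
- The wrist readings after each move never passed about 6 N.
- The two views of the bay and scraper disagreed by about 3 mm, so I averaged them; nothing else disagreed.

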